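Load the chamber warmer

ROBOT

A 6-joint arm with a two-finger parallel gripper is mounted at the origin on the work surface. World frame = base frame: x ahead of the robot, y to its left, z up, the work surface at z = 0. Lengths are in mm, angles in rad, forces in N, time in s.
With the tool pointing down it reaches from about 400 to 925 mm from the base axis. Payload 12.5 kg.
Tool frame: the origin (TCP) lies on the centre line of the jaws, within the pads' length; the fingertips stand 19 mm ahead of it and the grasp point (between the pads) is the TCP; y points along the fingers, x is the direction in which the jaws open and shut, and the axes are right-handed (so a half turn about y gives the same grasp; the last joint's range is limited). The gripper opens to 95 mm and grips with 3 to 60 N. Pads are 20 mm wide; open, the fingers measure 119 mm over their backs; the gripper's body (75 mm by 180 mm) begins 59 mm behind the grasp point.
Start: joints at [-1.245, 0.491, 1.559, -0, 1.092, -0.106], TCP at [261.59, -567.64, 233.661] pointing down, gripper open.
Joint ranges: [-3.1, 3.1], [-0.84, 2.19], [0.05, 2.79], [-1.13, 4.28], [0.06, 2.93], [-2.69, 2.69]. Speed limits (rad/s): [2.22, 2.22, 2.79, 3.14, 3.14, 3.14].

INTERFACE

Orientations are given as [roll, pitch, yaw] about the fixed x, y, z axes, in that order (R = Rz(yaw) Ry(pitch) Rx(roll)).
In Python, from cell import env gives the robot as it stands. The module is installed in compiled form; this text tells all that it offers.
- The arm moves only by the tool move_arm, never from a script. Its argument "rows" is a list of rows, each an object of numbers: "tx", "ty", "tz": the shift along the tool's x, y, z in cm; "rx", "ry", "rz": the turn, a rotation vector about the tool's x, y, z in rad; "grip": the opening in per cent of the stroke, from 0 (shut) to 100 (fully open). In form: [{"tx": .., "ty": .., "tz": .., "rx": .., "ry": .., "rz": .., "grip": ..}, ...]. A call has 1 to 10 rows; each row shifts and turns the commanded pose from where the row before left it, along the tool's axes as they then stand; what a row does not reach is not made up. A row lasts 1/12 s, in which the tool goes at most 41.7 mm and 7.16 degrees, less where a joint would pass 70% of its speed; a pose out of reach is approached as far as the arm can. A call is refused whole if a number of a shift passes 4.17 or a number of a turn 0.125, either way. A call with a gripper value outside its range is refused whole. The fingers move at their own pace and stop on an object; the grip force is fixed at half the most. Time passes only in rows, so rows that do not move let the fingers close. It gives the time, the measured TCP pose, the force and the opening at its end, in the units of the state.
- env.state(): the state, without advancing time (a new reading comes with each control period).
- env.read_camera(name): name is "scene" or "top" or "wrist"; returns (picture, depth): 400x640x3 uint8, blue, green, red; 400x640 float32, mm along the optical axis (not along the pixel's ray), 0 where there is no reading.
- env.calibration(name): a dict with "vertical_fov" (degrees; the focal length in pixels is half the picture's height over the tangent of half this angle, whatever the lens; pixels are square), "cx", "cy" (the principal point, pixels), "eye" and "rotation" of the camera in the world. Camera axes: x right, y up, looking along -z (the intrinsics and any distortion apply to the point x, -y, -z); pixel columns grow to the right and rows downward; lengths in mm; the calibration is good to about 2 mm. A picture is of the moment at which its call begins: read the wrist's pose just before it. calibration takes no time and is no camera call; for the wrist camera it gives the pose at the moment of the call.
- env.job_done(): hands the job in, once; it reports no verdict.
The state is a dict: "t": time; "joints": joint angles; "qvel": joint speeds; "tau": joint torques, N m; "eef_pos": TCP position; "tcp_rot": TCP orientation; "ft_force": force on the tool from outside, world axes, zero at the start; "moment": the same for the moment, N m; "opening": opening from 0.0 (shut) to 1.0 (fully open).
Only numpy, scipy, OpenCV 4.12 (cv2) and the standard library are available. Lean on these libraries where they do the work, as an engineer would, in place of code of your own. Each camera call takes 0.05 s, during which the arm holds its last target.

TASK

Get the chamber warmer ready for recording. Pull its drawer fully open, dip the brush tip well down into the steel gel pot and then dab the tip on the round brass sensor pad in the drawer, and stand the brush back in its stand; only then seat every white chamber insert that is on the bench flat and square, fully home in a pocket of the drawer (any pocket, one each), and shut the drawer completely. Leave the pot standing upright, and don't disturb the mouse, the jar or the beaker.

Things in the scene. Friction and masses are not known exactly. Their poses are not given: they have to be found in the camera images.
- warmer: White metal chamber warmer fixed on the bench, 150 (x) x 310 (y) x 76 mm high, open at the front (-x own) where its drawer slides. Origin: centre of its underside; its front face is 75 mm from the origin towards own -x. Heading varies by up to about 0.15 rad.
- drawer (a joint): How far the drawer is pulled out along the warmer's -x: 0 shut, 0.11 m fully open (end stop). Starts 0 to 0.03. Friction about 2.5 N; stays where left. Its grey front panel, 12 mm thick, 290 mm wide, 10 to 70 mm high, stands outside the housing's front. Behind it an aluminium plate (130 mm deep, 272 mm wide, top at 28 mm height) carries the pockets and the pad.
- handle (a point): Middle of the steel bar handle on the drawer front, moves with the drawer: bar along own y, 110 mm long, 11 mm thick, its axis 35 mm out from the front panel, at 55 mm height. Own axes as the warmer's.
- pocket0 (a point): Centre of the floor of pocket 0 in the drawer (pockets 0 to 3 from own -y to +y, at y = -108, -48, 48, 108 mm from the drawer's middle); moves with the drawer, own axes as the warmer's. Pocket 57 (own x) x 37 (own y) mm, 8 mm deep with 2 mm chamfered mouth; fits an insert with its long side along x. Floor at 20 mm height.
- pocket1 (a point): Centre of the floor of pocket 1 in the drawer (pockets 0 to 3 from own -y to +y, at y = -108, -48, 48, 108 mm from the drawer's middle); moves with the drawer, own axes as the warmer's. Pocket 57 (own x) x 37 (own y) mm, 8 mm deep with 2 mm chamfered mouth; fits an insert with its long side along x. Floor at 20 mm height.
- pocket2 (a point): Centre of the floor of pocket 2 in the drawer (pockets 0 to 3 from own -y to +y, at y = -108, -48, 48, 108 mm from the drawer's middle); moves with the drawer, own axes as the warmer's. Pocket 57 (own x) x 37 (own y) mm, 8 mm deep with 2 mm chamfered mouth; fits an insert with its long side along x. Floor at 20 mm height.
- pocket3 (a point): Centre of the floor of pocket 3 in the drawer (pockets 0 to 3 from own -y to +y, at y = -108, -48, 48, 108 mm from the drawer's middle); moves with the drawer, own axes as the warmer's. Pocket 57 (own x) x 37 (own y) mm, 8 mm deep with 2 mm chamfered mouth; fits an insert with its long side along x. Floor at 20 mm height.
- pad (a point): Centre of the top of the round brass sensor pad in the middle of the drawer plate: 24 mm across, stands 3 mm above the plate (top at 31 mm height). Moves with the drawer; with the drawer fully open, pad and pocket centres are 60 mm in front of the housing.
- insert0: White plastic chamber insert, one of two to four identical ones lying flat on the bench to the robot's right (None if absent this time). Base block 54 (own x) x 34 (own y) x 14 mm high; on its middle stands a grip rib 30 (x) x 16 (y) mm, from 14 to 34 mm height, flat sides, to be pinched across its 16 mm. Half-turn symmetric. Origin: centre of its underside, z up. About 50 g.
- insert1: White plastic chamber insert, one of two to four identical ones lying flat on the bench to the robot's right (None if absent this time). Base block 54 (own x) x 34 (own y) x 14 mm high; on its middle stands a grip rib 30 (x) x 16 (y) mm, from 14 to 34 mm height, flat sides, to be pinched across its 16 mm. Half-turn symmetric. Origin: centre of its underside, z up. About 50 g.
- insert2: White plastic chamber insert, one of two to four identical ones lying flat on the bench to the robot's right (None if absent this time). Base block 54 (own x) x 34 (own y) x 14 mm high; on its middle stands a grip rib 30 (x) x 16 (y) mm, from 14 to 34 mm height, flat sides, to be pinched across its 16 mm. Half-turn symmetric. Origin: centre of its underside, z up. About 50 g.
- insert3: White plastic chamber insert, one of two to four identical ones lying flat on the bench to the robot's right (None if absent this time). Base block 54 (own x) x 34 (own y) x 14 mm high; on its middle stands a grip rib 30 (x) x 16 (y) mm, from 14 to 34 mm height, flat sides, to be pinched across its 16 mm. Half-turn symmetric. Origin: centre of its underside, z up. About 50 g.
- brush: Gel brush upright in its stand, 120 mm long, 30 g, rigid. Origin: centre of its grey tip, the lower end; own z up the brush. Tip 8 mm across, 10 mm metal shank up to 40 mm, wooden collar 26 mm across from 40 to 46 mm, above it a square handle 14 x 14 mm (faces along own x and y) up to 120 mm. In the stand its collar rests on the stand's top: origin 10 mm above the bench.
- brush_tip (a point): Centre of the brush's lower end (the tip).
- stand: Grey plastic brush stand fixed on the bench, 70 x 70 x 50 mm high, with one vertical hole in the middle, 17 mm across, 46 mm deep, mouth chamfered 3 mm. Origin: centre of its underside.
- pot: Small open round steel gel pot, loose, 350 g, 64 mm across the rim, 50 mm high, wall about 4 mm, empty to look at. Origin: centre of its underside.
- pot_rim (a point): Centre of the pot's open mouth, 50 mm above the bench.
- pot_in (a point): Centre of the pot's inner floor.
- mouse: White computer mouse, 100 x 58 x 22 mm: leave alone. Origin: centre of underside.
- reagent: Brown glass jar with a black cap, 54 mm across, 70 mm high: leave alone. Origin: centre of underside.
- beaker: White ceramic beaker, 70 mm across, 80 mm high: leave alone. Origin: centre of underside.
Things that resemble listed ones, but are neither listed nor needed, are in the scene too. Leave any red or turquoise look-alike of the insert0 alone.

How it is judged:
By the outcome, as a careful person would: the job done as asked, in the order asked, and still so for the second after the job is handed in, with the robot touching nothing.
Of insert0, insert1, insert2, insert3 only 2 to 4 are there at a start; the rules pass over those that are not, and their reading is None.
At some moment in a run one of insert0, insert1, insert2, insert3 may be knocked a few centimetres aside while the robot is not near it.
It also fails if it takes over 210 s, if anything falls off the work surface, if the arm or the gripper's body presses on something with over 40 N, if the wrist force passes 120 N, or if a joint passes its speed limit or range.

## Working session

There is one attempt and no reset: what is moved stays moved. The work goes in short steps, Python scripts to look and compute and a tool call to move; the robot and the scene stay as the last step left them, time stands still between calls to the robot, and variables do not carry over. Pictures are saved under pics/ and viewed, and the job is handed in when it is done.

Besides the shell and the picture viewer there is one more tool, called as name(argument=value, ...) on one line, values as JSON. move_arm: Moves the arm, as the interface text tells. Its arguments: {"type":"object","properties":{"rows":{"type":"array"}},"required":["rows"]}

```bash
ls; mkdir -p pics; cat > h.py <<'E'
import numpy as np, cv2
from cell import env
def snap(n,f):
    c=env.calibration(n); p,d=env.read_camera(n); cv2.imwrite(f'pics/{f}.png',p); np.savez(f'pics/{f}.npz',p=p,d=d,**{k:np.array(v) for k,v in c.items() if not isinstance(v,str)})
    return p,d,c
E
python3 - <<'E'
from h import *
print(env.state())
for n in ['scene','top','wrist']:
    p,d,c=snap(n,n+'0'); print(n,c)
E
```

```text
pics
{'t': 0.0, 'joints': array([-1.24462398e+00,  4.91555050e-01,  1.55946014e+00, -3.52120830e-07,
        1.09173391e+00, -1.05595091e-01]), 'qvel': array([ 9.81226903e-04,  9.22857865e-04, -7.38202496e-04, -7.00533124e-05,
        9.69095501e-05,  1.69487702e-04]), 'tau': array([-1.27357169e-03, -6.12645435e+01, -2.58183968e+01,  6.92370976e-02,
        4.81628941e-02, -7.15169790e-05]), 'eef_pos': array([ 261.49499436, -567.40591482,  233.06086964]), 'tcp_rot': array([-1.57067475e+00,  1.15003799e-03, -1.13902866e+00]), 'ft_force': array([-0.36272124, -0.26157849, -0.92407497]), 'moment': array([ 0.0163444 , -0.01515131, -0.05808384]), 'opening': 1.0028515250056145}
scene {'vertical_fov': 43.45634569946555, 'cx': 318.3553784895879, 'cy': 197.92943799025787, 'eye': array([1475.90670225,  471.78213945, 1182.07721929]), 'rotation': array([ 0.77793529, -0.00881919,  2.0672541 ])}
top {'vertical_fov': 55.91284264146807, 'cx': 316.4062643997595, 'cy': 197.60903585292226, 'eye': array([359.77275898, -60.26152856, 944.74257336]), 'rotation': array([ 1.46313512e-01, -9.55277383e-04, -1.58826418e+00])}
wrist {'vertical_fov': 67.79417254406343, 'cx': 318.03404142994134, 'cy': 198.46445686808644, 'eye': array([ 334.23481485, -533.7754534 ,  383.905441  ]), 'rotation': array([-2.85333272e-01,  7.41999547e-04, -1.13893713e+00])}
```

View pics/top0.png

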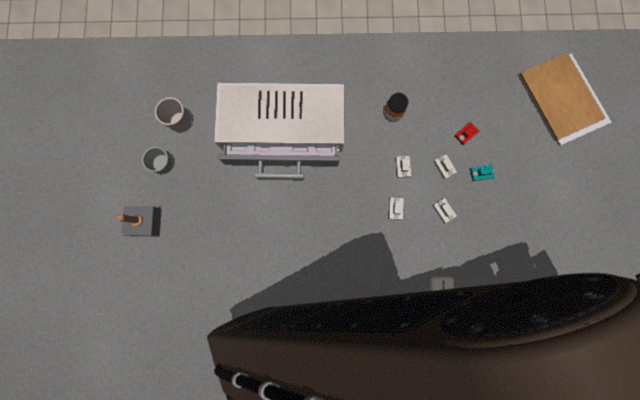

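View pics/scene0.png

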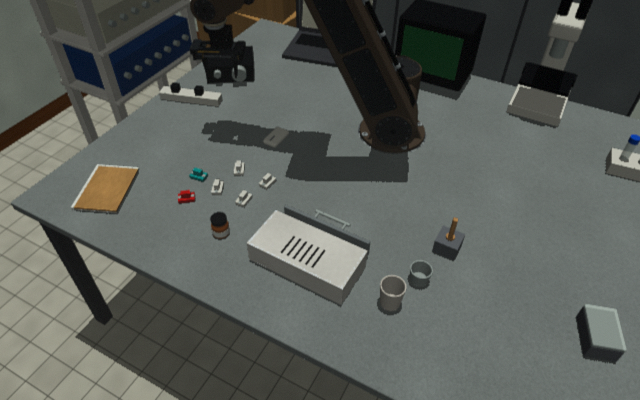

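View pics/wrist0.png

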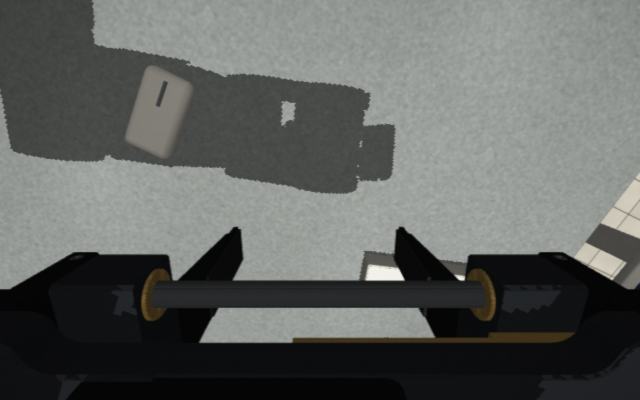

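```bash
cat >> h.py <<'E'
from scipy.spatial.transform import Rotation as Ro
def ray(c,u,v):
    f=200/np.tan(np.radians(c['vertical_fov'])/2)
    d=np.stack([(np.asarray(u,float)-c['cx'])/f,-(np.asarray(v,float)-c['cy'])/f,-np.ones_like(np.asarray(u,float))],-1)
    return Ro.from_euler('xyz',c['rotation']).apply(d.reshape(-1,3))
def onz(c,uv,z):
    uv=np.atleast_2d(np.asarray(uv,float)); r=ray(c,uv[:,0],uv[:,1]); e=np.asarray(c['eye'])
    return e+r*((z-e[2])/r[:,2])[:,None]
def proj(c,P):
    f=200/np.tan(np.radians(c['vertical_fov'])/2)
    q=Ro.from_euler('xyz',c['rotation']).inv().apply(np.atleast_2d(P)-np.asarray(c['eye']))
    return np.stack([c['cx']+f*q[:,0]/-q[:,2],c['cy']+f*q[:,1]/q[:,2]],-1)
def cloud(c,d):
    v,u=np.mgrid[0:400,0:640]; r=ray(c,u.ravel(),v.ravel()).reshape(400,640,3)
    return np.asarray(c['eye'])+r*d[...,None]
def load(f):
    z=np.load(f'pics/{f}.npz'); c={k:(z[k].item() if z[k].ndim==0 else z[k]) for k in z.files if k not in('p','d')}
    return z['p'],z['d'],c
E
python3 - <<'E'
from h import *
for f in ['top0','scene0']:
    p,d,c=load(f); X=cloud(c,d)
    cv2.imwrite(f'pics/{f}_crop.png',cv2.resize(p[60:260,100:360] if f=='top0' else p[140:300,150:470],None,fx=2.5,fy=2.5,interpolation=cv2.INTER_CUBIC))
    if f=='top0':
        cv2.imwrite('pics/ins.png',cv2.resize(p[110:240,370:510],None,fx=4,fy=4,interpolation=cv2.INTER_CUBIC))
        for n,(u,v) in dict(bench=(200,280),i=(404,160),hand=(280,177),roof=(300,140),standcorner=(148,214),pot=(155,152),jar=(398,101),brushtop=(122,217),mouse=(442,284)).items(): print(n,X[v,u].round(1))
        m=(p.min(2)>150).astype(np.uint8); m[:,:370]=0;m[240:]=0;m[:,500:]=0
        n,l,s,ce=cv2.connectedComponentsWithStats(m)
        for i in range(1,n):
            if s[i,4]>30:
                cs,_=cv2.findContours((l==i).astype(np.uint8),0,1); 
                pts=onz(c,cs[0][:,0],14)[:,:2].astype(np.float32); print(s[i],ce[i],cv2.minAreaRect(pts))
E
```

```text
bench [299.4 226.5  -2.8]
i [ 584.7 -282.6   33. ]
hand [541.9  23.   58. ]
roof [626.9 -26.7  77.2]
standcorner [459.1 338.9  49.3]
pot [617.7 339.2  26.2]
jar [ 723.3 -266.5   70. ]
brushtop [444.7 359.3 129.4]
mouse [ 281.4 -360.6   22.1]
[436 155  21  23 192] [446.078125   165.74479167] ((572.844482421875, -391.9333801269531), (53.05924987792969, 32.535892486572266), 27.33331871032715)
[397 156  14  21 198] [403.73737374 165.68686869] ((574.4141845703125, -284.9895324707031), (52.124412536621094, 32.155155181884766), 2.0158851146698)
[390 197  14  22 232] [396.51293103 207.9137931 ] ((468.27227783203125, -262.2484130859375), (32.419952392578125, 52.70283126831055), 87.07994842529297)
[435 198  22  25 209] [445.60287081 210.25837321] ((460.3454284667969, -382.5624084472656), (52.31666946411133, 32.41658020019531), 30.393863677978516)
```

```bash
python3 - <<'E'
from h import *
p,d,c=load('top0'); print(d[200,200],d[140,300],(d==0).sum())
E
```

```text
953.6471 897.12164 973
```

View pics/top0_crop.png

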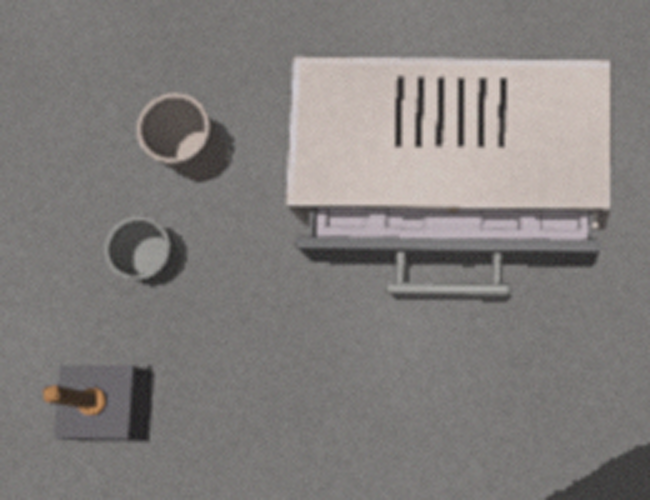

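View pics/ins.png

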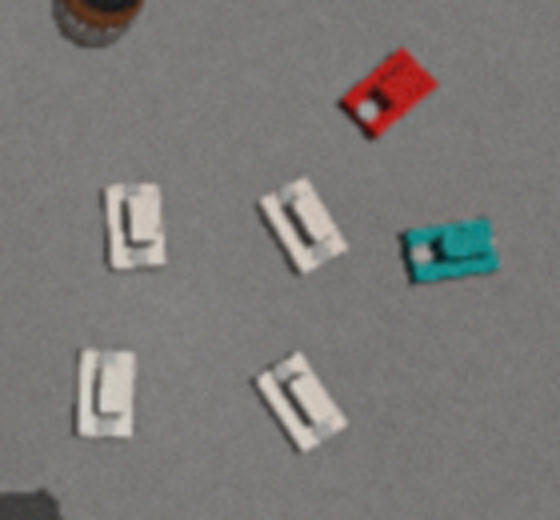

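View pics/scene0_crop.png

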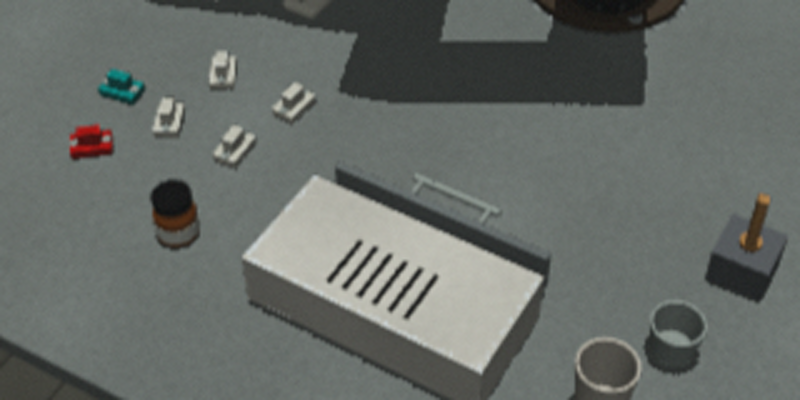

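```bash
python3 - <<'E'
from h import *
p,d,c=load('top0'); X=cloud(c,d)
def rect(mask,z,name):
    n,l,s,ce=cv2.connectedComponentsWithStats(mask.astype(np.uint8)); i=1+np.argmax(s[1:,4])
    cs,_=cv2.findContours((l==i).astype(np.uint8),0,1); k=max(cs,key=len)
    pts=onz(c,k[:,0],z)[:,:2].astype(np.float32); print(name,s[i],cv2.minAreaRect(pts)); return pts
W=np.zeros((400,640),bool); W[75:152,200:355]=1
rect(W&(X[...,2]>68)&(p.min(2)>110),76,'warmer')
W[:]=0; W[195:245,115:160]=1
hs=cv2.cvtColor(p,cv2.COLOR_BGR2HSV)
rect(W&(abs(X[...,2]-50)<8),50,'stand')
W[:]=0; W[145:180,135:175]=1
print(hs[205:210,128:134].reshape(-1,3)[:4])
m=W&(X[...,2]>40); pts=rect(m,50,'potrim'); print(cv2.minEnclosingCircle(pts))
W[:]=0; W[90:135,150:190]=1
pts=rect(W&(X[...,2]>68),80,'beaker'); print(cv2.minEnclosingCircle(pts))
W[:]=0; W[165:185,245:310]=1
m=W&(X[...,2]>45); vs,us=np.nonzero(m); 
mm=m.copy(); mm[:173]=0
pts=rect(mm,57,'handle')
# brush
br=(hs[...,1]>100)&(hs[...,0]<20); br[:190]=0;br[250:]=0;br[:,:110]=0;br[:,165:]=0
P=X[br]; P=P[d[br]>0]
for a,b in ((45,60),(60,80),(80,100),(100,120),(120,140)):
    q=P[(P[:,2]>=a)&(P[:,2]<b)]; print(a,len(q),q.mean(0).round(1) if len(q) else '')
E
```

```text
warmer [ 214   82  131   62 7242] ((697.098388671875, 21.589752197265625), (309.6277160644531, 152.40084838867188), 88.17025756835938)
stand [122 206  33  30 794] ((444.1417541503906, 362.207275390625), (73.69713592529297, 69.08211517333984), 89.00177001953125)
[[ 10   6 122]
 [  8   8 122]
 [150   2 120]
 [ 30   8 123]]
potrim [142 147  27  25 207] ((593.5917358398438, 328.04412841796875), (64.2354965209961, 59.9975471496582), 89.0150375366211)
((593.2719116210938, 327.766845703125), 33.29884719848633)
beaker [155  97  30  29 259] ((703.2872314453125, 286.008544921875), (71.77142333984375, 68.72699737548828), 27.412357330322266)
((703.8716430664062, 285.0572204589844), 36.8311653137207)
handle [254 173  50   5 243] ((547.0335693359375, 26.70569610595703), (117.78068542480469, 9.799924850463867), 89.01073455810547)
45 49 [442.3 359.5  55.6]
60 14 [444.  358.7  68.3]
80 6 [442.9 357.8  88.2]
100 10 [442.3 357.4 112.4]
120 41 [443.7 361.5 128.7]
```

```bash
cat > g.py <<'E'
import sys
from h import *
# usage: g.py x y z yaw  -> prints rot then shift (cm) in tool axes after rotation
def plan(x,y,z,yaw):
    s=env.state(); R0=Ro.from_euler('xyz',s['tcp_rot']); Rt=Ro.from_euler('xyz',[-np.pi/2,0,yaw])
    rv=(R0.inv()*Rt).as_rotvec(); dl=np.array([x,y,z])-s['eef_pos']
    print('t',round(s['t'],1),'pos',s['eef_pos'].round(1),'yaw',s['tcp_rot'].round(4),'F',s['ft_force'].round(1),'op',round(float(s['opening']),3))
    print('rot',rv.round(4),'rows',np.ceil(abs(rv).max()/.125))
    print('shift BEFORE rot cm',(R0.inv().apply(dl)/10).round(3),'AFTER rot',(Rt.inv().apply(dl)/10).round(3))
if __name__=='__main__': plan(*map(float,sys.argv[1:5]))
E
python3 g.py 540 26 210 -0.03
```

```text
t 0.1 pos [ 261.5 -567.5  233.2] yaw [-1.5707e+00  8.0000e-04 -1.1390e+00] F [-0.2  0.7  1.1] op 1.005
rot [-5.000e-04 -1.109e+00 -7.000e-04] rows 9.0
shift BEFORE rot cm [-42.244   2.36   50.127] AFTER rot [26.053  2.321 60.156]
```

move_arm(rows=[{"ry":-0.1232,"grip":40},{"ry":-0.1232,"grip":40},{"ry":-0.1232,"grip":40},{"ry":-0.1232,"grip":40},{"ry":-0.1232,"grip":40},{"ry":-0.1232,"grip":40},{"ry":-0.1232,"grip":40},{"ry":-0.1232,"grip":40},{"ry":-0.1232,"grip":40}])

```text
validation failed for argument at $.ro...
```

move_arm(rows=[{"tx":1.6,"tz":3.75,"ty":0.15,"grip":40},{"tx":1.6,"tz":3.75,"ty":0.15,"grip":40},{"tx":1.6,"tz":3.75,"ty":0.15,"grip":40},{"tx":1.6,"tz":3.75,"ty":0.15,"grip":40},{"tx":1.6,"tz":3.75,"ty":0.15,"grip":40},{"tx":1.6,"tz":3.75,"ty":0.15,"grip":40},{"tx":1.6,"tz":3.75,"ty":0.15,"grip":40},{"tx":1.6,"tz":3.75,"ty":0.15,"grip":40}])

```text
validation failed for argument at $.ro...
```

move_arm(rows=[{"tx":1.6,"tz":3.75,"ty":0.15,"grip":40},{"tx":1.6,"tz":3.75,"ty":0.15,"grip":40},{"tx":1.6,"tz":3.75,"ty":0.15,"grip":40},{"tx":1.6,"tz":3.75,"ty":0.15,"grip":40},{"tx":1.6,"tz":3.75,"ty":0.15,"grip":40},{"tx":1.6,"tz":3.75,"ty":0.15,"grip":40},{"tx":1.6,"tz":3.75,"ty":0.15,"grip":40},{"tx":1.6,"tz":3.75,"ty":0.15,"grip":40},{"grip":40},{"grip":40}])

```text
validation failed for argument at $.ro...
```

```bash
python3 - <<'E'
from h import *
p,d,c=snap('wrist','w1'); s=env.state(); print(s['eef_pos'],s['tcp_rot'],c['eye'],s['joints'])
p,d,c=snap('top','top1')
E
```

```text
[ 261.57038548 -567.51269562  233.3044362 ] [-1.57070774e+00  5.92209729e-04 -1.13899881e+00] [ 334.23883267 -533.78748825  383.9849501 ] [-1.24457469e+00  4.91306949e-01  1.55920052e+00  2.89403446e-05
  1.09168343e+00 -1.05589205e-01]
```

View pics/w1.png

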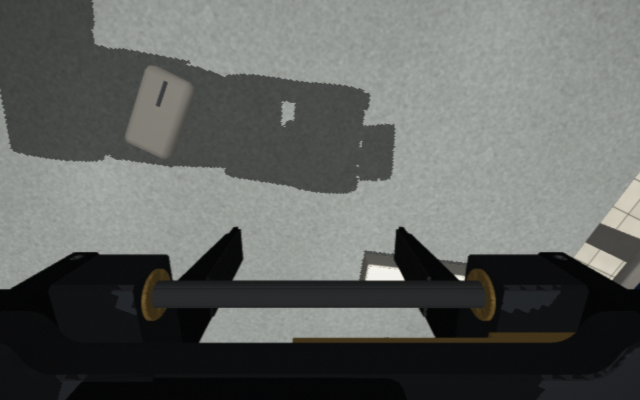

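move_arm(rows=[{"tx":0,"ty":0,"tz":0,"rx":0,"ry":-0.1232,"rz":0,"grip":40},{"tx":0,"ty":0,"tz":0,"rx":0,"ry":-0.1232,"rz":0,"grip":40},{"tx":0,"ty":0,"tz":0,"rx":0,"ry":-0.1232,"rz":0,"grip":40},{"tx":0,"ty":0,"tz":0,"rx":0,"ry":-0.1232,"rz":0,"grip":40},{"tx":0,"ty":0,"tz":0,"rx":0,"ry":-0.1232,"rz":0,"grip":40},{"tx":0,"ty":0,"tz":0,"rx":0,"ry":-0.1232,"rz":0,"grip":40},{"tx":0,"ty":0,"tz":0,"rx":0,"ry":-0.1232,"rz":0,"grip":40},{"tx":0,"ty":0,"tz":0,"rx":0,"ry":-0.1232,"rz":0,"grip":40},{"tx":0,"ty":0,"tz":0,"rx":0,"ry":-0.1232,"rz":0,"grip":40}])

```text
t: 1.0
eef_pos: [261.6, -567.6, 233.5]
tcp_rot: [-1.571, 0.0, -0.024]
ft_force: [-0.4, -0.3, -0.3]
opening: 0.435
```

move_arm(rows=[{"tx":1.6,"ty":0.15,"tz":3.75,"rx":0,"ry":0,"rz":0,"grip":40},{"tx":1.6,"ty":0.15,"tz":3.75,"rx":0,"ry":0,"rz":0,"grip":40},{"tx":1.6,"ty":0.15,"tz":3.75,"rx":0,"ry":0,"rz":0,"grip":40},{"tx":1.6,"ty":0.15,"tz":3.75,"rx":0,"ry":0,"rz":0,"grip":40},{"tx":1.6,"ty":0.15,"tz":3.75,"rx":0,"ry":0,"rz":0,"grip":40},{"tx":1.6,"ty":0.15,"tz":3.75,"rx":0,"ry":0,"rz":0,"grip":40},{"tx":1.6,"ty":0.15,"tz":3.75,"rx":0,"ry":0,"rz":0,"grip":40},{"tx":1.6,"ty":0.15,"tz":3.75,"rx":0,"ry":0,"rz":0,"grip":40}])

```text
t: 1.67
eef_pos: [399.0, -269.8, 221.7]
tcp_rot: [-1.571, -0.0, -0.03]
ft_force: [1.1, -1.2, 0.2]
opening: 0.399
```

move_arm(rows=[{"tx":1.6,"ty":0.15,"tz":3.75,"rx":0,"ry":0,"rz":0,"grip":40},{"tx":1.6,"ty":0.15,"tz":3.75,"rx":0,"ry":0,"rz":0,"grip":40},{"tx":1.6,"ty":0.15,"tz":3.75,"rx":0,"ry":0,"rz":0,"grip":40},{"tx":1.6,"ty":0.15,"tz":3.75,"rx":0,"ry":0,"rz":0,"grip":40},{"tx":1.6,"ty":0.15,"tz":3.75,"rx":0,"ry":0,"rz":0,"grip":40},{"tx":1.6,"ty":0.15,"tz":3.75,"rx":0,"ry":0,"rz":0,"grip":40},{"tx":1.6,"ty":0.15,"tz":3.75,"rx":0,"ry":0,"rz":0,"grip":40},{"tx":1.6,"ty":0.15,"tz":3.75,"rx":0,"ry":0,"rz":0,"grip":40},{"tx":0,"ty":0,"tz":0,"rx":0,"ry":0,"rz":0,"grip":40},{"tx":0,"ty":0,"tz":0,"rx":0,"ry":0,"rz":0,"grip":40}])

```text
t: 2.5
eef_pos: [535.8, 26.1, 209.2]
tcp_rot: [-1.571, 0.0, -0.027]
ft_force: [-0.8, 0.1, -1.6]
opening: 0.398
```

```bash
python3 - <<'E'
from h import *
p,d,c=snap('wrist','w1b'); s=env.state(); print(s['eef_pos'],s['tcp_rot'],c['eye'],c['rotation'],s['joints'])
E
python3 g.py 547 26.5 55 -0.03
```

```text
[535.38748774  24.85833115 209.31058512] [-1.57101773e+00  6.88474164e-04 -2.83704881e-02] [538.73136047 105.98730523 359.99111229] [-0.28495996  0.00164844 -0.02650963] [-7.67497157e-02  3.93414322e-01  1.80585312e+00 -3.14383617e-04
  9.43002193e-01 -4.81945610e-02]
t 2.5 pos [535.4  24.9 209.3] yaw [-1.571e+00  7.000e-04 -2.840e-02] F [-0.2 -1.  -0.3] op 0.4
rot [ 0.0002  0.0016 -0.0007] rows 1.0
shift BEFORE rot cm [ 1.167 15.43   0.2  ] AFTER rot [ 1.156 15.431  0.199]
```

View pics/w1b.png

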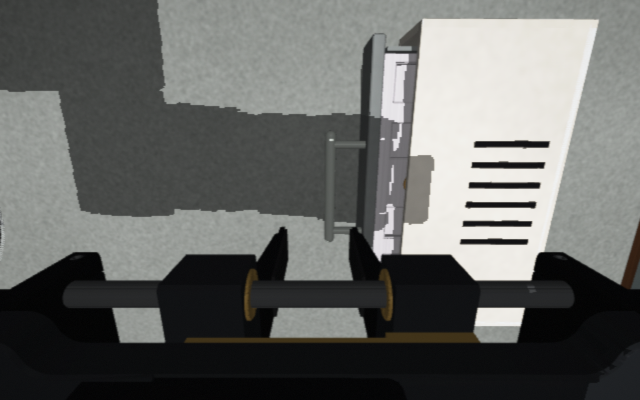

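```bash
python3 - <<'E'
from h import *
p,d,c=load('w1b')
print(onz(c,[(331,134),(330.5,240),(331,187),(379.5,34),(384,34)],55).round(1))
X=cloud(c,d); print(X[187,331],X[160,331],X[34,380], X[100,500])
# panel top edge columns, roof front edge
for z,name,pts in((70,'paneltop',[(373,36),(386,36),(365,230),(378,230)]),(76,'rooffront',[(424,22),(401,265)])): print(name,onz(c,pts,z).round(1))
E
```

```text
[[550.7  83.8  55. ]
 [548.5 -31.8  55. ]
 [549.9  28.9  55. ]
 [596.5 172.6  55. ]
 [600.6 172.5  55. ]]
[549.70948826  30.10744688  59.61751291] [550.09838095  58.34658429  59.96589488] [594.05935546 169.29303802  70.09401694] [702.81542109 111.4075582   76.71527668]
paneltop [[588.  167.9  70. ]
 [599.4 167.6  70. ]
 [584.3 -14.6  70. ]
 [597.9 -15.   70. ]]
rooffront [[629.9 176.1  76. ]
 [622.3 -53.1  76. ]]
```

move_arm(rows=[{"tx":1.38,"ty":2,"tz":0.1,"rx":0,"ry":0,"rz":0,"grip":30},{"tx":0,"ty":3,"tz":0,"rx":0,"ry":0,"rz":0,"grip":30},{"tx":0,"ty":3,"tz":0,"rx":0,"ry":0,"rz":0,"grip":30},{"tx":0,"ty":2.5,"tz":0,"rx":0,"ry":0,"rz":0,"grip":30},{"tx":0,"ty":2,"tz":0,"rx":0,"ry":0,"rz":0,"grip":30},{"tx":0,"ty":1.7,"tz":0,"rx":0,"ry":0,"rz":0,"grip":30},{"tx":0,"ty":1.2,"tz":0,"rx":0,"ry":0,"rz":0,"grip":30},{"tx":0,"ty":0,"tz":0,"rx":0,"ry":0,"rz":0,"grip":30}])

```text
t: 3.22
eef_pos: [548.1, 23.4, 53.7]
tcp_rot: [-1.571, 0.004, -0.032]
ft_force: [-0.8, -0.6, 0.1]
opening: 0.3
```

move_arm(rows=[{"tx":0,"ty":0,"tz":0,"rx":0,"ry":0,"rz":0,"grip":0},{"tx":0,"ty":0,"tz":0,"rx":0,"ry":0,"rz":0,"grip":0},{"tx":0,"ty":0,"tz":0,"rx":0,"ry":0,"rz":0,"grip":0},{"tx":0,"ty":0,"tz":0,"rx":0,"ry":0,"rz":0,"grip":0},{"tx":0,"ty":0,"tz":0,"rx":0,"ry":0,"rz":0,"grip":0}])

```text
t: 3.63
eef_pos: [549.5, 24.5, 56.6]
tcp_rot: [-1.571, -0.001, -0.03]
ft_force: [-2.4, -4.7, 7.1]
opening: 0.107
```

move_arm(rows=[{"tx":-0.5,"ty":0,"tz":0,"rx":0,"ry":0,"rz":0,"grip":0},{"tx":-1,"ty":0,"tz":0,"rx":0,"ry":0,"rz":0,"grip":0},{"tx":-1,"ty":0,"tz":0,"rx":0,"ry":0,"rz":0,"grip":0},{"tx":-1,"ty":0,"tz":0,"rx":0,"ry":0,"rz":0,"grip":0},{"tx":-1,"ty":0,"tz":0,"rx":0,"ry":0,"rz":0,"grip":0},{"tx":-1,"ty":0,"tz":0,"rx":0,"ry":0,"rz":0,"grip":0},{"tx":-1,"ty":0,"tz":0,"rx":0,"ry":0,"rz":0,"grip":0},{"tx":-0.5,"ty":0,"tz":0,"rx":0,"ry":0,"rz":0,"grip":0},{"tx":-0.4,"ty":0,"tz":0,"rx":0,"ry":0,"rz":0,"grip":0},{"tx":0,"ty":0,"tz":0,"rx":0,"ry":0,"rz":0,"grip":0}])

```text
t: 4.47
eef_pos: [475.5, 26.8, 56.5]
tcp_rot: [-1.571, -0.002, -0.03]
ft_force: [-2.9, -6.0, 10.3]
opening: 0.109
```

move_arm(rows=[{"tx":-0.2,"ty":0,"tz":0,"rx":0,"ry":0,"rz":0,"grip":0},{"tx":-0.2,"ty":0,"tz":0,"rx":0,"ry":0,"rz":0,"grip":0},{"tx":0,"ty":0,"tz":0,"rx":0,"ry":0,"rz":0,"grip":0}])

```text
t: 4.72
eef_pos: [472.2, 26.9, 56.5]
tcp_rot: [-1.571, -0.003, -0.03]
ft_force: [1.8, -5.8, 7.9]
opening: 0.112
```

move_arm(rows=[{"tx":-0.2,"ty":0,"tz":0,"rx":0,"ry":0,"rz":0,"grip":0},{"tx":-0.2,"ty":0,"tz":0,"rx":0,"ry":0,"rz":0,"grip":0},{"tx":0,"ty":0,"tz":0,"rx":0,"ry":0,"rz":0,"grip":0}])

```text
t: 4.97
eef_pos: [468.2, 27.1, 56.5]
tcp_rot: [-1.571, -0.003, -0.03]
ft_force: [1.6, -6.2, 8.2]
opening: 0.107
```

move_arm(rows=[{"tx":-0.2,"ty":0,"tz":0,"rx":0,"ry":0,"rz":0,"grip":0},{"tx":0,"ty":0,"tz":0,"rx":0,"ry":0,"rz":0,"grip":0}])

```text
t: 5.13
eef_pos: [466.3, 27.1, 56.5]
tcp_rot: [-1.571, -0.003, -0.03]
ft_force: [0.2, -5.9, 7.9]
opening: 0.109
```

move_arm(rows=[{"tx":-0.2,"ty":0,"tz":0,"rx":0,"ry":0,"rz":0,"grip":0},{"tx":-0.2,"ty":0,"tz":0,"rx":0,"ry":0,"rz":0,"grip":0},{"tx":0,"ty":0,"tz":0,"rx":0,"ry":0,"rz":0,"grip":0}])

```text
t: 5.38
eef_pos: [465.9, 27.1, 56.6]
tcp_rot: [-1.572, -0.011, -0.03]
ft_force: [16.7, -3.6, -5.7]
opening: 0.109
```

move_arm(rows=[{"tx":0.25,"ty":0,"tz":0,"rx":0,"ry":0,"rz":0,"grip":30},{"tx":0,"ty":0,"tz":0,"rx":0,"ry":0,"rz":0,"grip":30},{"tx":0,"ty":0,"tz":0,"rx":0,"ry":0,"rz":0,"grip":30},{"tx":0,"ty":-3,"tz":0,"rx":0,"ry":0,"rz":0,"grip":30},{"tx":0,"ty":-4,"tz":0,"rx":0,"ry":0,"rz":0,"grip":30},{"tx":0,"ty":-4,"tz":0,"rx":0,"ry":0,"rz":0,"grip":30},{"tx":0,"ty":-4,"tz":0,"rx":0,"ry":0,"rz":0,"grip":30},{"tx":0,"ty":-4,"tz":0,"rx":0,"ry":0,"rz":0,"grip":30},{"tx":0,"ty":-2,"tz":0,"rx":0,"ry":0,"rz":0,"grip":30},{"tx":0,"ty":0,"tz":0,"rx":0,"ry":0,"rz":0,"grip":30}])

```text
t: 6.22
eef_pos: [464.7, 27.7, 269.8]
tcp_rot: [-1.571, -0.007, -0.03]
ft_force: [-0.4, 0.1, -0.3]
opening: 0.3
```

```bash
python3 - <<'E'
from h import *
p,d,c=snap('wrist','w2'); s=env.state(); print(s['eef_pos'],s['tcp_rot'],s['opening'])
p,d,c=snap('top','top2')
cv2.imwrite('pics/top2_crop.png',cv2.resize(p[60:260,100:360],None,fx=2.5,fy=2.5,interpolation=cv2.INTER_CUBIC))
E
```

```text
[463.94649813  27.67026957 267.34204807] [-1.57099008 -0.0037363  -0.02998667] 0.2974029511434379
```

View pics/w2.png

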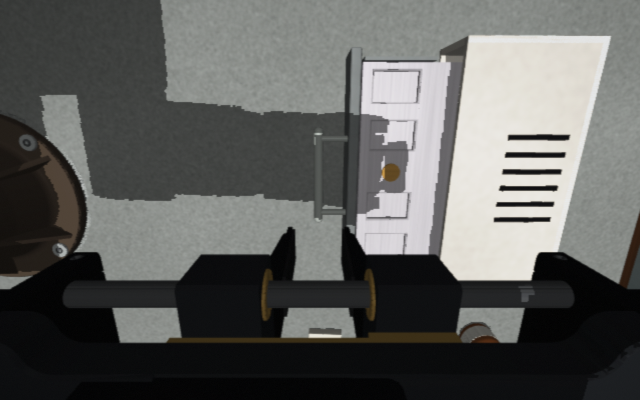

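View pics/top2_crop.png

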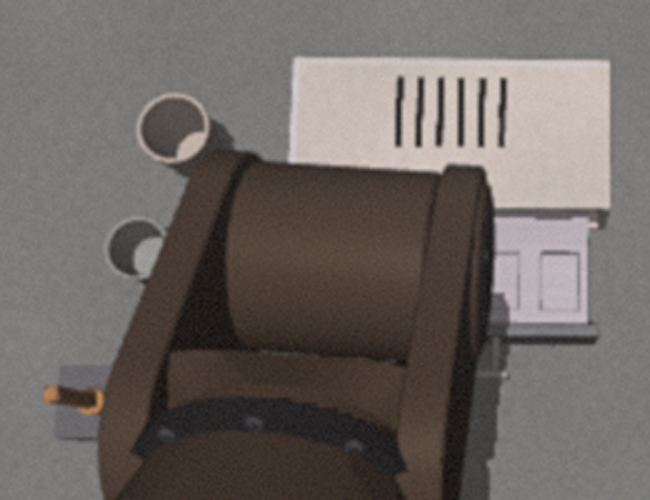

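```bash
python3 - <<'E'
from h import *
p,d,c=load('w2')
hs=cv2.cvtColor(p,cv2.COLOR_BGR2HSV)
m=((hs[...,1]>90)&(hs[...,0]<25)).astype(np.uint8); m[:150]=0;m[195:]=0;m[:,:375]=0;m[:,410:]=0
v,u=np.nonzero(m); print(len(v),u.mean(),v.mean(),'pad',onz(c,[(u.mean(),v.mean())],31).round(1))
print('p3',onz(c,[(373,70),(419,70),(373,103),(418,103)],28).round(1))
print('panel/handle',onz(c,[(319,131),(319,217)],58).round(1), onz(c,[(469,37),(443,255)],76).round(1))
cv2.imwrite('pics/w2c.png',cv2.resize(p[30:260,300:460],None,fx=3.5,fy=2.6*1,interpolation=cv2.INTER_CUBIC))
E
python3 g.py 444 361 250 -0.03
```

```text
245 390.34285714285716 172.10204081632654 pad [[562.9  26.8  31. ]]
p3 [[537.6 153.7  28. ]
 [593.8 152.1  28. ]
 [538.4 115.3  28. ]
 [595.1 113.6  28. ]]
panel/handle [[469.3  84.9  58. ]
 [466.2 -23.8  58. ]] [[628.4 177.1  76. ]
 [623.5 -74.   76. ]]
t 6.3 pos [463.4  27.7 265.8] yaw [-1.5709e+00 -8.0000e-04 -3.0000e-02] F [-0.5  1.1  0.1] op 0.302
rot [0.0001 0.     0.0008] rows 1.0
shift BEFORE rot cm [-2.942  1.571 33.259] AFTER rot [-2.942  1.576 33.259]
```

View pics/w2c.png

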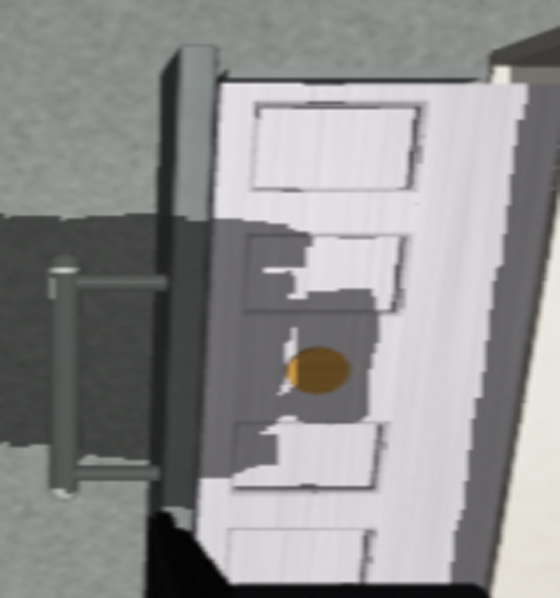

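move_arm(rows=[{"tx":-0.3,"ty":0,"tz":3.5,"rx":0,"ry":0,"rz":0,"grip":40},{"tx":-0.4,"ty":0,"tz":3.5,"rx":0,"ry":0,"rz":0,"grip":40},{"tx":-0.4,"ty":0,"tz":3.5,"rx":0,"ry":0,"rz":0,"grip":40},{"tx":-0.4,"ty":0,"tz":3.5,"rx":0,"ry":0,"rz":0,"grip":40},{"tx":-0.4,"ty":0,"tz":3.5,"rx":0,"ry":0,"rz":0,"grip":40},{"tx":-0.4,"ty":0,"tz":3.5,"rx":0,"ry":0,"rz":0,"grip":40},{"tx":-0.4,"ty":0,"tz":3.5,"rx":0,"ry":0,"rz":0,"grip":40},{"tx":-0.2,"ty":0,"tz":3.5,"rx":0,"ry":0,"rz":0,"grip":40},{"tx":0,"ty":0,"tz":0,"rx":0,"ry":0,"rz":0,"grip":40},{"tx":0,"ty":0,"tz":0,"rx":0,"ry":0,"rz":0,"grip":40}])

```text
t: 7.15
eef_pos: [442.3, 309.3, 263.3]
tcp_rot: [-1.573, 0.003, -0.027]
ft_force: [-0.1, -0.1, -0.1]
opening: 0.402
```

```bash
python3 - <<'E'
from h import *
p,d,c=snap('wrist','w3'); s=env.state(); print(s['eef_pos'],s['tcp_rot'],s['opening'],s['joints'].round(2))
E
```

```text
[442.61934373 308.19026303 263.76050918] [-1.57270442  0.00289044 -0.02875817] 0.4014513725137847 [ 0.49  0.34  1.73 -0.    1.08  0.51]
```

View pics/w3.png

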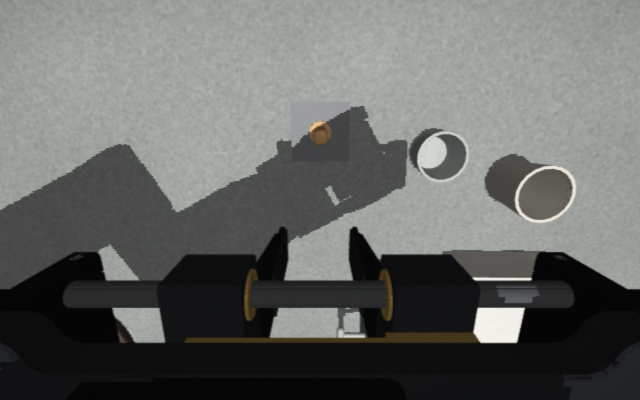

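```bash
python3 - <<'E'
from h import *
p,d,c=load('w3'); X=cloud(c,d)
cv2.imwrite('pics/w3c.png',cv2.resize(p[95:170,280:360],None,fx=7,fy=7,interpolation=cv2.INTER_CUBIC))
cv2.imwrite('pics/w3d.png',cv2.resize(np.clip((X[95:170,280:360,2])*1.8,0,255).astype(np.uint8),None,fx=7,fy=7,interpolation=cv2.INTER_NEAREST))
m=X[100:165,285:355,2]; 
def cen(cond,z):
    k=np.zeros((400,640),np.uint8); k[100:165,285:355]=cond[100:165,285:355]
    cs,_=cv2.findContours(k,0,1); q=max(cs,key=cv2.contourArea); print(cv2.contourArea(q),cv2.minAreaRect(onz(c,q[:,0],z)[:,:2].astype(np.float32)))
cen(X[...,2]>122,130); cen(X[...,2]>45,50); cen((X[...,2]>40),50)
# pot rim
k=np.zeros((400,640),np.uint8); k[125:190,405:475]=(X[...,2]>42)[125:190,405:475]
cs,_=cv2.findContours(k,0,1); q=max(cs,key=cv2.contourArea); print('pot',cv2.minAreaRect(onz(c,q[:,0],50)[:,:2].astype(np.float32)))
hs=cv2.cvtColor(p,cv2.COLOR_BGR2HSV); mm=((hs[...,1]>90)&(hs[...,0]<25)); mm[:115]=0; mm[150:]=0; mm[:,:300]=0; mm[:,340:]=0
v,u=np.nonzero(mm); print(u.min(),u.max(),v.min(),v.max())
E
```

```text
190.5 ((446.1866149902344, 365.4205627441406), (13.793951034545898, 13.936074256896973), 9.671502113342285)
3340.5 ((446.2396545410156, 365.1151123046875), (67.80784606933594, 69.93467712402344), 88.47988891601562)
3340.5 ((446.2396545410156, 365.1151123046875), (67.80784606933594, 69.93467712402344), 88.47988891601562)
pot ((595.2595825195312, 331.3907470703125), (63.105228424072266, 62.382789611816406), 3.80578351020813)
309 330 121 145
```

View pics/w3c.png

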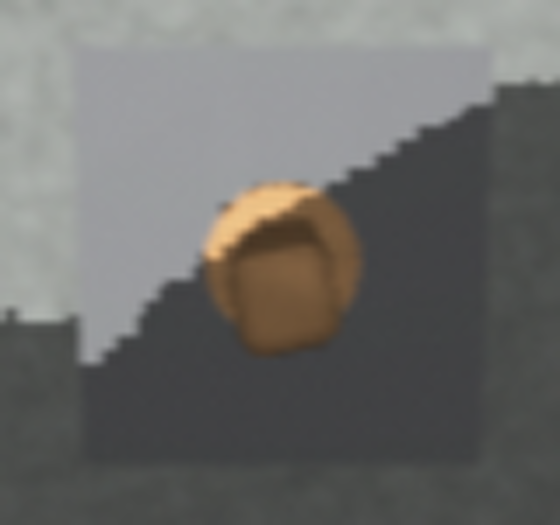

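View pics/w3d.png

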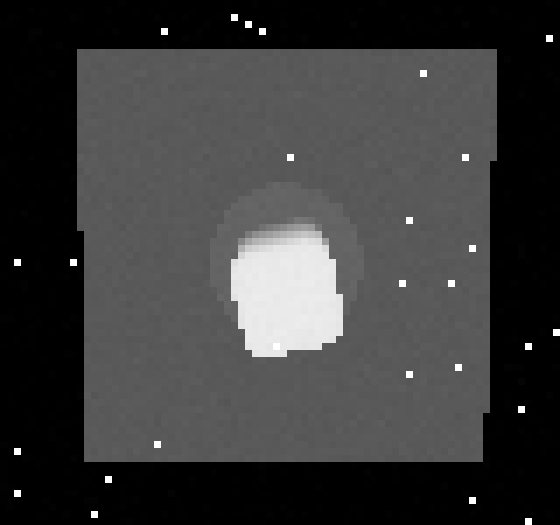

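```bash
python3 g.py 446.2 365.3 101 0.169
```

```text
t 7.2 pos [442.6 308.2 263.8] yaw [-1.5727  0.0029 -0.0288] F [-0.7 -0.6  0.2] op 0.401
rot [ 0.0016 -0.1978 -0.0031] rows 2.0
shift BEFORE rot cm [ 0.241 16.264  5.75 ] AFTER rot [ 1.314 16.276  5.569]
```

move_arm(rows=[{"tx":0,"ty":0,"tz":0,"rx":0,"ry":-0.099,"rz":0,"grip":40},{"tx":0,"ty":0,"tz":0,"rx":0,"ry":-0.099,"rz":0,"grip":40},{"tx":0.65,"ty":0,"tz":2.75,"rx":0,"ry":0,"rz":0,"grip":40},{"tx":0.65,"ty":0,"tz":2.8,"rx":0,"ry":0,"rz":0,"grip":40},{"tx":0,"ty":2,"tz":0,"rx":0,"ry":0,"rz":0,"grip":40},{"tx":0,"ty":3,"tz":0,"rx":0,"ry":0,"rz":0,"grip":40},{"tx":0,"ty":3,"tz":0,"rx":0,"ry":0,"rz":0,"grip":40},{"tx":0,"ty":0,"tz":0,"rx":0,"ry":0,"rz":0,"grip":40}])

```text
t: 7.87
eef_pos: [445.2, 362.5, 180.3]
tcp_rot: [-1.575, 0.008, 0.166]
ft_force: [-1.3, -0.0, 0.5]
opening: 0.397
```

```bash
python3 g.py 446.2 365.3 101 0.169;  python3 - <<'E'
from h import *
p,d,c=snap('wrist','w4')
E
```

```text
t 7.9 pos [445.2 362.5 180.3] yaw [-1.5747  0.0085  0.1663] F [-1.3 -0.   0.5] op 0.397
rot [ 0.0039 -0.0026 -0.0085] rows 1.0
shift BEFORE rot cm [0.21  7.923 0.295] AFTER rot [0.143 7.926 0.264]
```

View pics/w4.png

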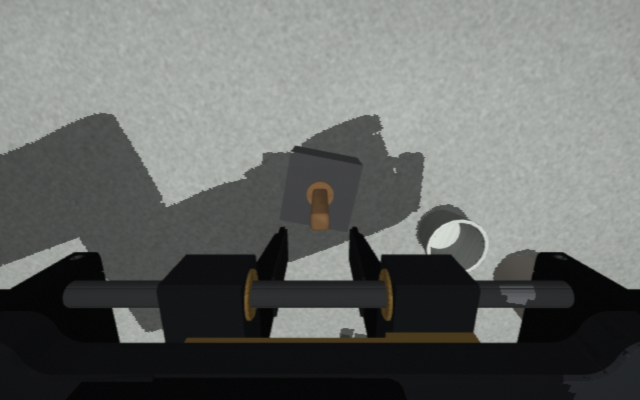

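move_arm(rows=[{"tx":0.1,"ty":1.5,"tz":0.15,"rx":0,"ry":0,"rz":0,"grip":40},{"tx":0,"ty":2.5,"tz":0.05,"rx":0,"ry":0,"rz":0,"grip":40},{"tx":0,"ty":2,"tz":0,"rx":0,"ry":0,"rz":0,"grip":40},{"tx":0,"ty":1.3,"tz":0,"rx":0,"ry":0,"rz":0,"grip":40},{"tx":0,"ty":0.5,"tz":0,"rx":0,"ry":0,"rz":0,"grip":40},{"tx":0,"ty":0,"tz":0,"rx":0,"ry":0,"rz":0,"grip":40},{"tx":0,"ty":0,"tz":0,"rx":0,"ry":0,"rz":0,"grip":40}])

```text
t: 8.5
eef_pos: [448.4, 367.3, 109.0]
tcp_rot: [-1.57, -0.001, 0.167]
ft_force: [-0.1, -0.2, 0.0]
opening: 0.4
```

move_arm(rows=[{"tx":0,"ty":0,"tz":0,"rx":0,"ry":0,"rz":0,"grip":0},{"tx":0,"ty":0,"tz":0,"rx":0,"ry":0,"rz":0,"grip":0},{"tx":0,"ty":0,"tz":0,"rx":0,"ry":0,"rz":0,"grip":0},{"tx":0,"ty":0,"tz":0,"rx":0,"ry":0,"rz":0,"grip":0},{"tx":0,"ty":0,"tz":0,"rx":0,"ry":0,"rz":0,"grip":0},{"tx":0,"ty":0,"tz":0,"rx":0,"ry":0,"rz":0,"grip":0}])

```text
t: 9.0
eef_pos: [447.7, 367.4, 108.0]
tcp_rot: [-1.571, -0.0, 0.168]
ft_force: [-1.0, 0.3, 4.7]
opening: 0.15
```

```bash
python3 g.py 446.2 365.3 101 0.169
```

```text
t 9.0 pos [447.7 367.4 108. ] yaw [-1.5707e+00 -5.0000e-04  1.6790e-01] F [-1.   0.3  4.7] op 0.15
rot [-0.0001 -0.0011  0.0005] rows 1.0
shift BEFORE rot cm [-0.184  0.699 -0.18 ] AFTER rot [-0.184  0.699 -0.18 ]
```

move_arm(rows=[{"tx":0,"ty":-1,"tz":0,"rx":0,"ry":0,"rz":0,"grip":0},{"tx":0,"ty":-2,"tz":0,"rx":0,"ry":0,"rz":0,"grip":0},{"tx":0,"ty":-2,"tz":0,"rx":0,"ry":0,"rz":0,"grip":0},{"tx":0,"ty":-2,"tz":0,"rx":0,"ry":0,"rz":0,"grip":0},{"tx":0,"ty":-1,"tz":0,"rx":0,"ry":0,"rz":0,"grip":0},{"tx":0,"ty":0,"tz":0,"rx":0,"ry":0,"rz":0,"grip":0},{"tx":0,"ty":0,"tz":0,"rx":0,"ry":0,"rz":0,"grip":0}])

```text
t: 9.58
eef_pos: [447.5, 367.2, 187.6]
tcp_rot: [-1.571, -0.0, 0.168]
ft_force: [-0.9, 0.4, -0.5]
opening: 0.15
```

```bash
python3 - <<'E'
from h import *
snap('wrist','w5');snap('top','t5');p,d,c=snap('scene','s5')
cv2.imwrite('pics/s5c.png',cv2.resize(p[150:320,340:500],None,fx=3.5,fy=3.5,interpolation=cv2.INTER_CUBIC))
E
python3 g.py 595.3 331.4 183 0.169
```

```text
t 9.7 pos [447.2 367.  186.4] yaw [-1.5717  0.0018  0.1678] F [-0.4 -0.2  0. ] op 0.144
rot [ 0.0009 -0.0012 -0.0018] rows 1.0
shift BEFORE rot cm [14.004  0.323 -5.986] AFTER rot [13.996  0.343 -6.003]
```

View pics/w5.png

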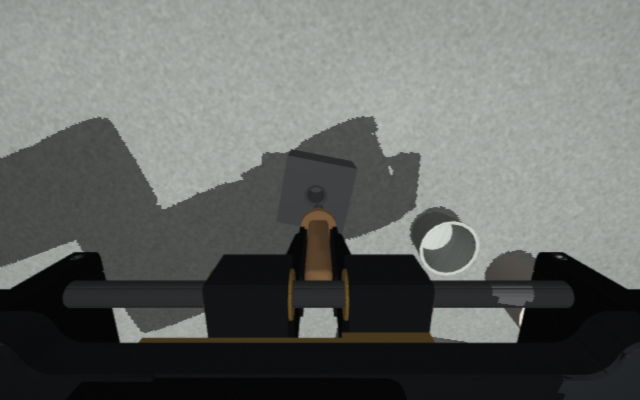

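View pics/s5c.png

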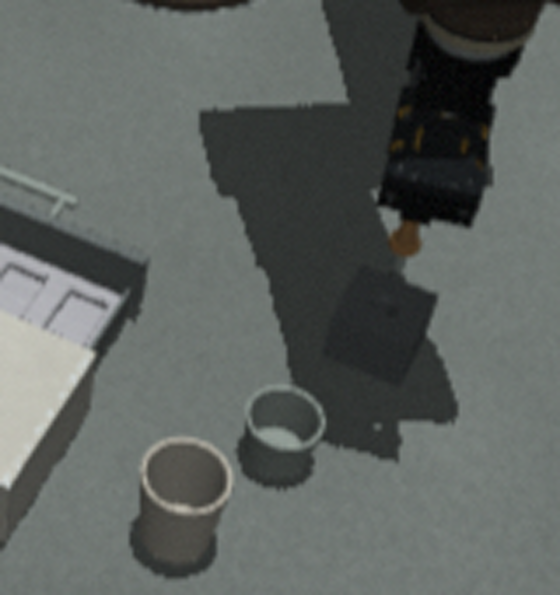

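```bash
python3 - <<'E'
from h import *
p,d,c=load('w5')
cv2.imwrite('pics/w5c.png',cv2.resize(p[140:300,260:500],None,fx=3.3,fy=3.3,interpolation=cv2.INTER_CUBIC))
X=cloud(c,d); 
k=np.zeros((400,640),np.uint8); k[200:290,405:485]=((X[...,2]>44)&(X[...,2]<60))[200:290,405:485]
cs,_=cv2.findContours(k,0,1); q=max(cs,key=cv2.contourArea); print('pot',cv2.minAreaRect(onz(c,q[:,0],50)[:,:2].astype(np.float32)))
print('hole',onz(c,[(316,193)],50), 'collar left/right/far',onz(c,[(301,220),(336,220),(318,208)],186.4-98+43).round(1))
E
```

```text
pot ((594.4714965820312, 331.9604797363281), (62.08171844482422, 65.02760314941406), 71.75215911865234)
hole [[445.86470029 368.05104473  50.        ]] collar left/right/far [[435.3 367.8 131.4]
 [460.8 372.1 131.4]
 [446.1 379.1 131.4]]
```

View pics/w5c.png

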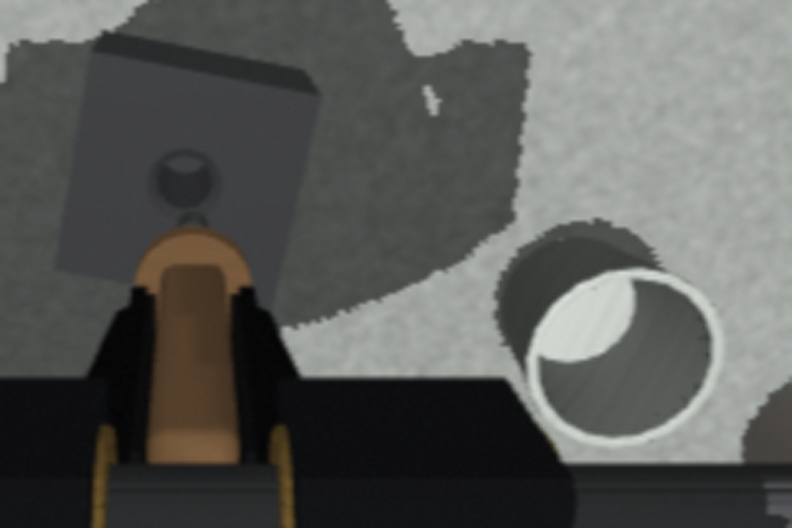

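move_arm(rows=[{"tx":2,"ty":0,"tz":-0.85,"rx":0,"ry":0,"rz":0,"grip":0},{"tx":3,"ty":0,"tz":-1.3,"rx":0,"ry":0,"rz":0,"grip":0},{"tx":3,"ty":0,"tz":-1.3,"rx":0,"ry":0,"rz":0,"grip":0},{"tx":3,"ty":0,"tz":-1.3,"rx":0,"ry":0,"rz":0,"grip":0},{"tx":2,"ty":0,"tz":-0.85,"rx":0,"ry":0,"rz":0,"grip":0},{"tx":1,"ty":0,"tz":-0.4,"rx":0,"ry":0,"rz":0,"grip":0},{"tx":0,"ty":0,"tz":0,"rx":0,"ry":0,"rz":0,"grip":0},{"tx":0,"ty":0,"tz":0,"rx":0,"ry":0,"rz":0,"grip":0},{"tx":0,"ty":0,"tz":0,"rx":0,"ry":0,"rz":0,"grip":0}])

```text
t: 10.48
eef_pos: [594.3, 332.0, 187.2]
tcp_rot: [-1.571, 0.001, 0.169]
ft_force: [-0.4, -0.0, 0.2]
opening: 0.14
```

```bash
python3 - <<'E'
from h import *
snap('wrist','w6')
E
python3 g.py 594.9 331.7 108 0.169
```

```text
t 10.5 pos [594.3 332.1 187.6] yaw [-1.5709e+00  7.0000e-04  1.6880e-01] F [ 0.6 -0.9  0.1] op 0.147
rot [ 0.0001 -0.0002 -0.0007] rows 1.0
shift BEFORE rot cm [ 0.055  7.955 -0.048] AFTER rot [ 0.049  7.955 -0.049]
```

View pics/w6.png

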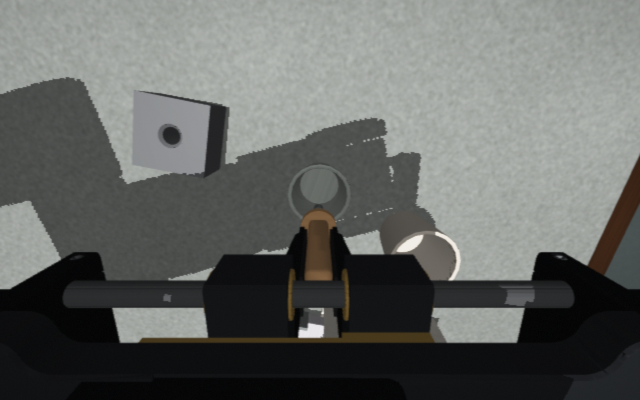

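move_arm(rows=[{"tx":0,"ty":1.5,"tz":0,"rx":0,"ry":0,"rz":0,"grip":0},{"tx":0,"ty":2,"tz":0,"rx":0,"ry":0,"rz":0,"grip":0},{"tx":0,"ty":2,"tz":0,"rx":0,"ry":0,"rz":0,"grip":0},{"tx":0,"ty":1.2,"tz":0,"rx":0,"ry":0,"rz":0,"grip":0},{"tx":0,"ty":0.8,"tz":0,"rx":0,"ry":0,"rz":0,"grip":0},{"tx":0,"ty":0.4,"tz":0,"rx":0,"ry":0,"rz":0,"grip":0},{"tx":0,"ty":0,"tz":0,"rx":0,"ry":0,"rz":0,"grip":0},{"tx":0,"ty":0,"tz":0,"rx":0,"ry":0,"rz":0,"grip":0},{"tx":0,"ty":0,"tz":0,"rx":0,"ry":0,"rz":0,"grip":0}])

```text
t: 11.28
eef_pos: [596.0, 331.7, 109.6]
tcp_rot: [-1.571, -0.001, 0.168]
ft_force: [0.4, 0.4, -0.4]
opening: 0.142
```

```bash
python3 - <<'E'
from h import *
p,d,c=snap('scene','s7')
cv2.imwrite('pics/s7c.png',cv2.resize(p[150:320,340:500],None,fx=3.5,fy=3.5,interpolation=cv2.INTER_CUBIC))
E
python3 g.py 594.9 331.7 108 0.169
```

```text
t 11.3 pos [596.  331.7 109.6] yaw [-1.5705e+00 -1.5000e-03  1.6780e-01] F [-1.  -0.4 -0.4] op 0.142
rot [-0.0003 -0.0012  0.0015] rows 1.0
shift BEFORE rot cm [-0.11   0.157  0.021] AFTER rot [-0.11   0.157  0.021]
```

View pics/s7c.png

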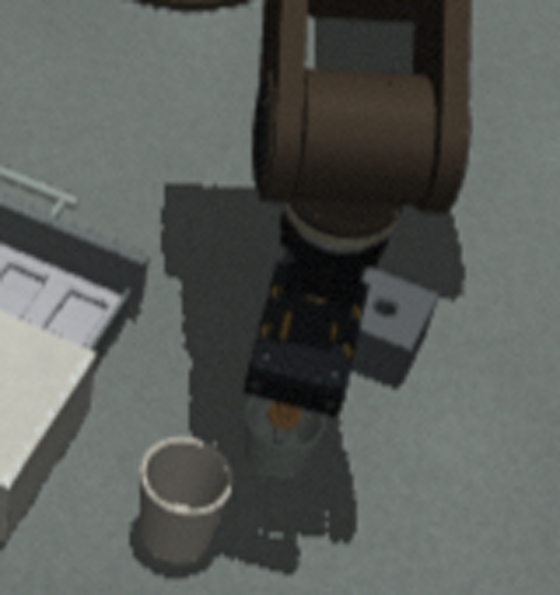

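move_arm(rows=[{"tx":0,"ty":0.3,"tz":0,"rx":0,"ry":0,"rz":0,"grip":0},{"tx":0,"ty":0,"tz":0,"rx":0,"ry":0,"rz":0,"grip":0},{"tx":0,"ty":0,"tz":0,"rx":0,"ry":0,"rz":0,"grip":0},{"tx":0,"ty":0,"tz":0,"rx":0,"ry":0,"rz":0,"grip":0}])

```text
t: 11.67
eef_pos: [595.7, 331.5, 105.6]
tcp_rot: [-1.571, -0.0, 0.168]
ft_force: [-0.2, -0.1, -1.0]
opening: 0.146
```

move_arm(rows=[{"tx":0,"ty":-1,"tz":0,"rx":0,"ry":0,"rz":0,"grip":0},{"tx":0,"ty":-2,"tz":0,"rx":0,"ry":0,"rz":0,"grip":0},{"tx":0,"ty":-2,"tz":0,"rx":0,"ry":0,"rz":0,"grip":0},{"tx":0,"ty":-2,"tz":0,"rx":0,"ry":0,"rz":0,"grip":0},{"tx":0,"ty":-2,"tz":0,"rx":0,"ry":0,"rz":0,"grip":0},{"tx":0,"ty":-1,"tz":0,"rx":0,"ry":0,"rz":0,"grip":0},{"tx":0,"ty":0,"tz":0,"rx":0,"ry":0,"rz":0,"grip":0}])

```text
t: 12.25
eef_pos: [596.4, 331.9, 208.6]
tcp_rot: [-1.57, -0.004, 0.168]
ft_force: [0.6, 0.6, 0.0]
opening: 0.142
```

```bash
python3 g.py 563 26.8 200 0.169
```

```text
t 12.2 pos [596.4 331.9 208.6] yaw [-1.5698 -0.0043  0.1678] F [0.6 0.6 0. ] op 0.142
rot [-0.001  -0.0012  0.0043] rows 1.0
shift BEFORE rot cm [ -8.391   0.798 -29.521] AFTER rot [ -8.423   0.863 -29.51 ]
```

move_arm(rows=[{"tx":-0.84,"ty":0,"tz":-2.95,"rx":0,"ry":0,"rz":0,"grip":0},{"tx":-1.05,"ty":0,"tz":-3.7,"rx":0,"ry":0,"rz":0,"grip":0},{"tx":-1.05,"ty":0,"tz":-3.7,"rx":0,"ry":0,"rz":0,"grip":0},{"tx":-1.05,"ty":0,"tz":-3.7,"rx":0,"ry":0,"rz":0,"grip":0},{"tx":-1.05,"ty":0,"tz":-3.7,"rx":0,"ry":0,"rz":0,"grip":0},{"tx":-1.05,"ty":0,"tz":-3.7,"rx":0,"ry":0,"rz":0,"grip":0},{"tx":-1.05,"ty":0,"tz":-3.7,"rx":0,"ry":0,"rz":0,"grip":0},{"tx":-0.84,"ty":0,"tz":-2.9,"rx":0,"ry":0,"rz":0,"grip":0},{"tx":-0.42,"ty":0,"tz":-1.45,"rx":0,"ry":0,"rz":0,"grip":0},{"tx":0,"ty":0,"tz":0,"rx":0,"ry":0,"rz":0,"grip":0}])

```text
t: 13.08
eef_pos: [561.5, 23.8, 204.8]
tcp_rot: [-1.571, 0.001, 0.165]
ft_force: [-0.4, -0.6, 0.2]
opening: 0.145
```

move_arm(rows=[{"tx":0,"ty":1.5,"tz":0,"rx":0,"ry":0,"rz":0,"grip":0},{"tx":0,"ty":2,"tz":0,"rx":0,"ry":0,"rz":0,"grip":0},{"tx":0,"ty":1.5,"tz":0,"rx":0,"ry":0,"rz":0,"grip":0},{"tx":0,"ty":0,"tz":0,"rx":0,"ry":0,"rz":0,"grip":0},{"tx":0,"ty":0,"tz":0,"rx":0,"ry":0,"rz":0,"grip":0}])

```text
t: 13.5
eef_pos: [561.8, 27.3, 154.9]
tcp_rot: [-1.57, 0.002, 0.168]
ft_force: [0.1, -0.2, -0.5]
opening: 0.145
```

```bash
python3 - <<'E'
from h import *
p,d,c=snap('wrist','w8'); print(env.state()['eef_pos'])
cv2.imwrite('pics/w8c.png',cv2.resize(p[120:300,240:440],None,fx=3.2,fy=3.2,interpolation=cv2.INTER_CUBIC))
p,d,c=snap('scene','s8')
cv2.imwrite('pics/s8c.png',cv2.resize(p[170:290,230:390],None,fx=4,fy=4,interpolation=cv2.INTER_CUBIC))
E
python3 g.py 563 26.8 129 0.169
```

```text
[562.25282229  27.23008857 155.71865369]
t 13.6 pos [562.5  27.1 156.2] yaw [-1.571e+00 -6.000e-04  1.684e-01] F [ 0.  -0.8 -0.5] op 0.147
rot [ 0.0002 -0.0006  0.0006] rows 1.0
shift BEFORE rot cm [ 0.046  2.721 -0.042] AFTER rot [ 0.047  2.721 -0.042]
```

View pics/w8c.png

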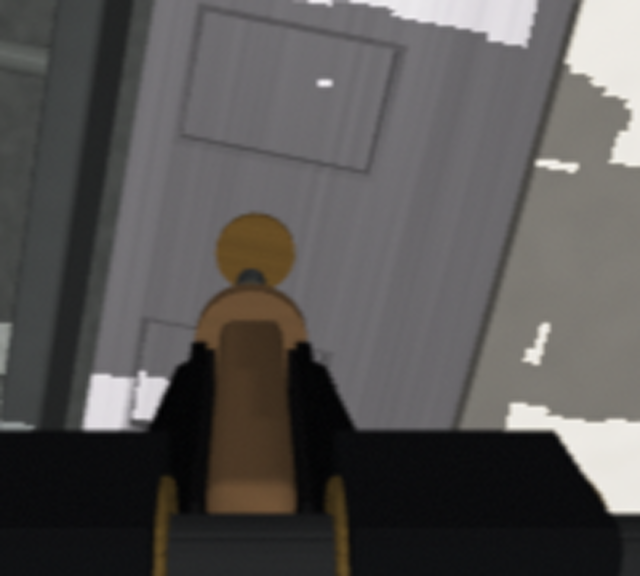

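View pics/s8c.png

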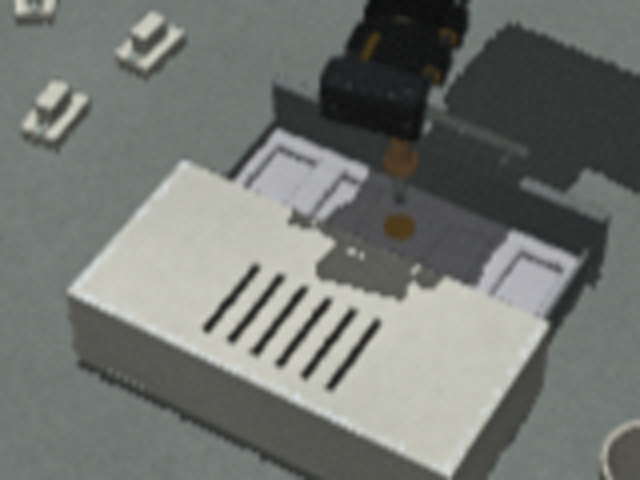

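move_arm(rows=[{"tx":0,"ty":1,"tz":0,"rx":0,"ry":0,"rz":0,"grip":0},{"tx":0,"ty":1,"tz":0,"rx":0,"ry":0,"rz":0,"grip":0},{"tx":0,"ty":0.4,"tz":0,"rx":0,"ry":0,"rz":0,"grip":0},{"tx":0,"ty":0.1,"tz":0,"rx":0,"ry":0,"rz":0,"grip":0},{"tx":0,"ty":0,"tz":0,"rx":0,"ry":0,"rz":0,"grip":0},{"tx":0,"ty":0,"tz":0,"rx":0,"ry":0,"rz":0,"grip":0}])

```text
t: 14.1
eef_pos: [562.2, 26.6, 130.7]
tcp_rot: [-1.571, -0.0, 0.168]
ft_force: [0.6, -0.3, 0.5]
opening: 0.146
```

move_arm(rows=[{"tx":0,"ty":0.1,"tz":0,"rx":0,"ry":0,"rz":0,"grip":0},{"tx":0,"ty":0,"tz":0,"rx":0,"ry":0,"rz":0,"grip":0}])

```text
t: 14.27
eef_pos: [562.2, 26.6, 129.8]
tcp_rot: [-1.571, -0.0, 0.168]
ft_force: [0.9, -1.0, -0.9]
opening: 0.147
```

move_arm(rows=[{"tx":0,"ty":0.1,"tz":0,"rx":0,"ry":0,"rz":0,"grip":0},{"tx":0,"ty":0,"tz":0,"rx":0,"ry":0,"rz":0,"grip":0}])

```text
t: 14.43
eef_pos: [562.3, 26.6, 128.9]
tcp_rot: [-1.571, -0.001, 0.168]
ft_force: [-0.7, 0.1, 2.1]
opening: 0.141
```

move_arm(rows=[{"tx":0,"ty":0.1,"tz":0,"rx":0,"ry":0,"rz":0,"grip":0},{"tx":0,"ty":0,"tz":0,"rx":0,"ry":0,"rz":0,"grip":0}])

```text
t: 14.6
eef_pos: [562.6, 26.6, 128.8]
tcp_rot: [-1.571, -0.002, 0.168]
ft_force: [-0.9, 0.4, 12.8]
opening: 0.147
```

move_arm(rows=[{"tx":0,"ty":0,"tz":0,"rx":0,"ry":0,"rz":0,"grip":0},{"tx":0,"ty":0,"tz":0,"rx":0,"ry":0,"rz":0,"grip":0},{"tx":0,"ty":-1,"tz":0,"rx":0,"ry":0,"rz":0,"grip":0},{"tx":0,"ty":-2,"tz":0,"rx":0,"ry":0,"rz":0,"grip":0},{"tx":0,"ty":-2,"tz":0,"rx":0,"ry":0,"rz":0,"grip":0},{"tx":0,"ty":-2,"tz":0,"rx":0,"ry":0,"rz":0,"grip":0},{"tx":0,"ty":-1,"tz":0,"rx":0,"ry":0,"rz":0,"grip":0},{"tx":0,"ty":0,"tz":0,"rx":0,"ry":0,"rz":0,"grip":0}])

```text
t: 15.27
eef_pos: [562.9, 26.6, 209.9]
tcp_rot: [-1.572, -0.004, 0.168]
ft_force: [-0.4, -0.0, -0.8]
opening: 0.146
```

```bash
python3 g.py 447.6 367.3 186 0.169
```

```text
t 15.3 pos [562.9  26.6 209.9] yaw [-1.5718 -0.0037  0.1679] F [-0.4 -0.  -0.8] op 0.146
rot [ 0.001  -0.0011  0.0037] rows 1.0
shift BEFORE rot cm [-5.682  2.329 35.518] AFTER rot [-5.633  2.386 35.522]
```

move_arm(rows=[{"tx":-0.45,"ty":0,"tz":2.8,"rx":0,"ry":0,"rz":0,"grip":0},{"tx":-0.6,"ty":0,"tz":3.8,"rx":0,"ry":0,"rz":0,"grip":0},{"tx":-0.6,"ty":0,"tz":3.8,"rx":0,"ry":0,"rz":0,"grip":0},{"tx":-0.6,"ty":0,"tz":3.8,"rx":0,"ry":0,"rz":0,"grip":0},{"tx":-0.6,"ty":0,"tz":3.8,"rx":0,"ry":0,"rz":0,"grip":0},{"tx":-0.6,"ty":0,"tz":3.8,"rx":0,"ry":0,"rz":0,"grip":0},{"tx":-0.6,"ty":0,"tz":3.8,"rx":0,"ry":0,"rz":0,"grip":0},{"tx":-0.6,"ty":0,"tz":3.8,"rx":0,"ry":0,"rz":0,"grip":0},{"tx":-0.6,"ty":0,"tz":3.8,"rx":0,"ry":0,"rz":0,"grip":0},{"tx":-0.4,"ty":0,"tz":2.3,"rx":0,"ry":0,"rz":0,"grip":0}])

```text
t: 16.1
eef_pos: [445.4, 370.0, 206.4]
tcp_rot: [-1.571, 0.001, 0.169]
ft_force: [0.5, -0.6, -0.3]
opening: 0.146
```

move_arm(rows=[{"tx":0,"ty":0.8,"tz":0,"rx":0,"ry":0,"rz":0,"grip":0},{"tx":0,"ty":1.5,"tz":0,"rx":0,"ry":0,"rz":0,"grip":0},{"tx":0,"ty":0,"tz":0,"rx":0,"ry":0,"rz":0,"grip":0},{"tx":0,"ty":0,"tz":0,"rx":0,"ry":0,"rz":0,"grip":0}])

```text
t: 16.43
eef_pos: [446.8, 366.5, 183.4]
tcp_rot: [-1.572, 0.003, 0.168]
ft_force: [0.0, -0.2, 0.4]
opening: 0.144
```

```bash
python3 g.py 447.6 367.3 110 0.169;  python3 - <<'E'
from h import *
p,d,c=snap('wrist','w9'); print(env.state()['eef_pos'])
cv2.imwrite('pics/w9c.png',cv2.resize(p[120:300,240:440],None,fx=3.2,fy=3.2,interpolation=cv2.INTER_CUBIC))
E
```

```text
t 16.4 pos [446.8 366.5 183.4] yaw [-1.5721  0.0025  0.1675] F [ 0.  -0.2  0.4] op 0.144
rot [ 0.0013 -0.0014 -0.0025] rows 1.0
shift BEFORE rot cm [0.11  7.335 0.07 ] AFTER rot [0.092 7.335 0.061]
[447.25686607 366.62628592 184.1606579 ]
```

View pics/w9c.png

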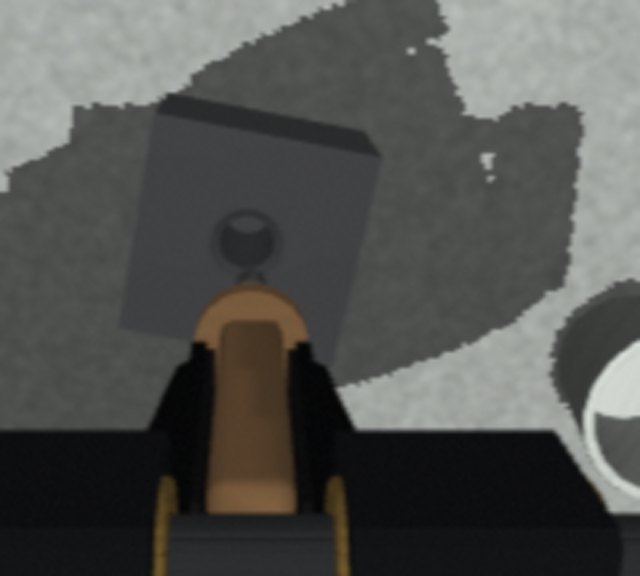

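move_arm(rows=[{"tx":0,"ty":1,"tz":0.05,"rx":0,"ry":0,"rz":0,"grip":0},{"tx":0,"ty":1.5,"tz":0,"rx":0,"ry":0,"rz":0,"grip":0},{"tx":0,"ty":1,"tz":0,"rx":0,"ry":0,"rz":0,"grip":0},{"tx":0,"ty":0.5,"tz":0,"rx":0,"ry":0,"rz":0,"grip":0},{"tx":0,"ty":0.3,"tz":0,"rx":0,"ry":0,"rz":0,"grip":0},{"tx":0,"ty":0,"tz":0,"rx":0,"ry":0,"rz":0,"grip":0}])

```text
t: 16.98
eef_pos: [447.0, 367.5, 141.1]
tcp_rot: [-1.571, 0.001, 0.168]
ft_force: [-0.1, 0.3, -0.1]
opening: 0.142
```

move_arm(rows=[{"tx":0,"ty":1,"tz":0,"rx":0,"ry":0,"rz":0,"grip":0},{"tx":0,"ty":1,"tz":0,"rx":0,"ry":0,"rz":0,"grip":0},{"tx":0,"ty":0.7,"tz":0,"rx":0,"ry":0,"rz":0,"grip":0},{"tx":0,"ty":0.3,"tz":0,"rx":0,"ry":0,"rz":0,"grip":0},{"tx":0,"ty":0,"tz":0,"rx":0,"ry":0,"rz":0,"grip":0},{"tx":0,"ty":0,"tz":0,"rx":0,"ry":0,"rz":0,"grip":0}])

```text
t: 17.48
eef_pos: [447.0, 367.7, 111.4]
tcp_rot: [-1.571, 0.0, 0.168]
ft_force: [1.0, -0.3, -0.2]
opening: 0.146
```

move_arm(rows=[{"tx":0,"ty":0.2,"tz":0,"rx":0,"ry":0,"rz":0,"grip":0},{"tx":0,"ty":0.1,"tz":0,"rx":0,"ry":0,"rz":0,"grip":0},{"tx":0,"ty":0,"tz":0,"rx":0,"ry":0,"rz":0,"grip":0}])

```text
t: 17.73
eef_pos: [447.1, 367.7, 108.6]
tcp_rot: [-1.571, -0.0, 0.168]
ft_force: [0.3, -0.7, -0.3]
opening: 0.147
```

move_arm(rows=[{"tx":0,"ty":0.1,"tz":0,"rx":0,"ry":0,"rz":0,"grip":0},{"tx":0,"ty":0,"tz":0,"rx":0,"ry":0,"rz":0,"grip":0}])

```text
t: 17.9
eef_pos: [447.2, 367.8, 108.0]
tcp_rot: [-1.571, -0.001, 0.168]
ft_force: [-1.0, 0.1, 3.9]
opening: 0.146
```

Collar touches the stand. Release (gradual opening), rise, and look.

move_arm(rows=[{"tx":0,"ty":0,"tz":0,"rx":0,"ry":0,"rz":0,"grip":20},{"tx":0,"ty":0,"tz":0,"rx":0,"ry":0,"rz":0,"grip":35},{"tx":0,"ty":0,"tz":0,"rx":0,"ry":0,"rz":0,"grip":35},{"tx":0,"ty":0,"tz":0,"rx":0,"ry":0,"rz":0,"grip":35},{"tx":0,"ty":-1.5,"tz":0,"rx":0,"ry":0,"rz":0,"grip":35},{"tx":0,"ty":-3,"tz":0,"rx":0,"ry":0,"rz":0,"grip":35},{"tx":0,"ty":-3,"tz":0,"rx":0,"ry":0,"rz":0,"grip":35},{"tx":0,"ty":-3,"tz":0,"rx":0,"ry":0,"rz":0,"grip":35},{"tx":0,"ty":-3,"tz":0,"rx":0,"ry":0,"rz":0,"grip":35},{"tx":0,"ty":0,"tz":0,"rx":0,"ry":0,"rz":0,"grip":35}])

```text
t: 18.73
eef_pos: [448.4, 368.7, 248.2]
tcp_rot: [-1.568, -0.008, 0.168]
ft_force: [0.5, -0.2, 0.1]
opening: 0.352
```

```bash
python3 - <<'E'
from h import *
p,d,c=snap('wrist','w10'); print(env.state()['eef_pos'])
cv2.imwrite('pics/w10c.png',cv2.resize(p[120:300,240:440],None,fx=3.2,fy=3.2,interpolation=cv2.INTER_CUBIC))
p,d,c=snap('top','t10')
m=(p.min(2)>150).astype(np.uint8); m[:,:370]=0;m[240:]=0;m[:,500:]=0
n,l,s,ce=cv2.connectedComponentsWithStats(m)
for i in range(1,n):
    if s[i,4]>30:
        cs,_=cv2.findContours((l==i).astype(np.uint8),0,1); 
        pts=onz(c,cs[0][:,0],14)[:,:2].astype(np.float32); print(s[i],ce[i],cv2.minAreaRect(pts))
E
python3 g.py 468 -262 150 -1.57
```

```text
[447.78765539 368.23922113 245.39015559]
[397 157   5  20  43] [398.6744186  167.27906977] ((572.6923217773438, -272.8843994140625), (49.47270584106445, 7.2444586753845215), 3.7214601039886475)
[403 157   8  19  85] [406.45882353 165.55294118] ((573.6220092773438, -292.09576416015625), (46.85532760620117, 17.403417587280273), 2.525865316390991)
[444 156   9  14  59] [447.84745763 162.76271186] ((581.4913940429688, -396.760498046875), (36.27770233154297, 11.627486228942871), 27.099803924560547)
[436 159  13  18  43] [441.90697674 168.53488372] ((566.908203125, -380.9687194824219), (50.878379821777344, 7.911948204040527), 30.09243392944336)
[390 198   4  21  58] [391.32758621 208.43103448] ((467.71612548828125, -249.81605529785156), (7.4735002517700195, 50.169124603271484), 87.3014907836914)
[395 198   8  21 113] [399.17699115 207.83185841] ((467.4639587402344, -267.2326965332031), (17.409700393676758, 50.265846252441406), 87.10211181640625)
[435 204  14  18  53] [441.32075472 212.96226415] ((453.7371826171875, -372.19525146484375), (48.69880676269531, 8.131108283996582), 33.90082931518555)
[443 204  13  13  67] [448.64179104 209.68656716] ((458.8529968261719, -392.401123046875), (35.68882369995117, 12.738637924194336), 30.506332397460938)
t 18.8 pos [447.1 367.8 243.4] yaw [-1.5701 -0.0019  0.1679] F [-0.8  0.4 -0.6] op 0.352
rot [-2.2000e-03  1.7379e+00  8.0000e-04] rows 14.0
shift BEFORE rot cm [ -8.484   9.28  -62.449] AFTER rot [62.981  9.341  2.035]
```

View pics/w10c.png

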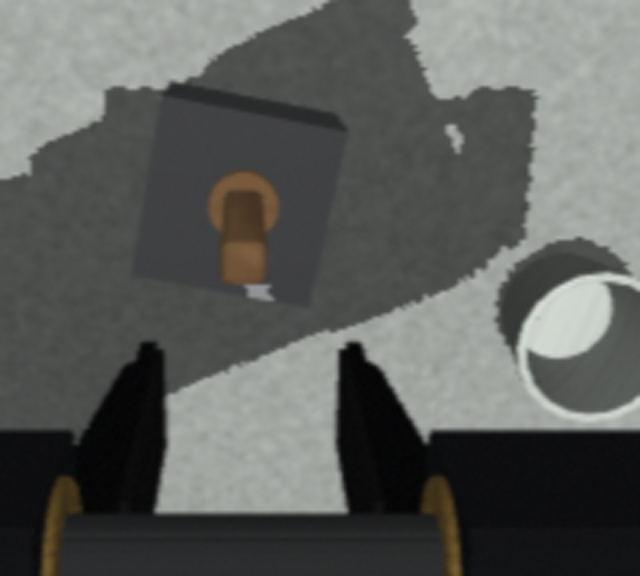

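View pics/t10.png

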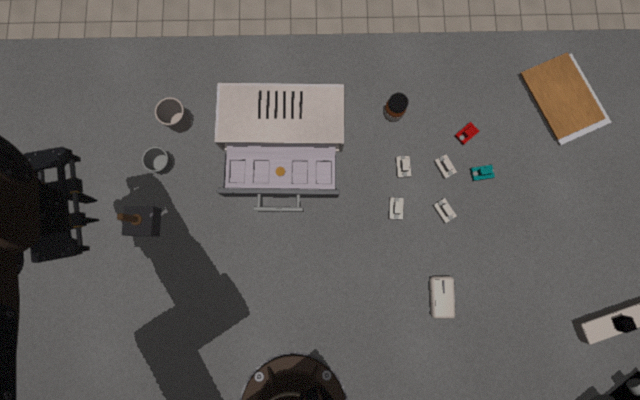

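```bash
python3 g.py 450 -310 240 -1.6
```

```text
t 18.8 pos [447.1 367.8 243.4] yaw [-1.5701 -0.0019  0.1679] F [-0.8  0.4 -0.6] op 0.352
rot [-2.2000e-03  1.7679e+00  8.0000e-04] rows 15.0
shift BEFORE rot cm [-11.043   0.271 -66.874] AFTER rot [67.742  0.341  2.264]
```

move_arm(rows=[{"tx":-0.61,"ty":0,"tz":-3.7,"rx":0,"ry":0,"rz":0,"grip":35},{"tx":-0.61,"ty":0,"tz":-3.7,"rx":0,"ry":0,"rz":0,"grip":35},{"tx":-0.61,"ty":0,"tz":-3.7,"rx":0,"ry":0,"rz":0,"grip":35},{"tx":-0.61,"ty":0,"tz":-3.7,"rx":0,"ry":0,"rz":0,"grip":35},{"tx":-0.61,"ty":0,"tz":-3.7,"rx":0,"ry":0,"rz":0,"grip":35},{"tx":-0.61,"ty":0,"tz":-3.7,"rx":0,"ry":0,"rz":0,"grip":35},{"tx":-0.61,"ty":0,"tz":-3.7,"rx":0,"ry":0,"rz":0,"grip":35},{"tx":-0.61,"ty":0,"tz":-3.7,"rx":0,"ry":0,"rz":0,"grip":35},{"tx":-0.61,"ty":0,"tz":-3.7,"rx":0,"ry":0,"rz":0,"grip":35},{"tx":-0.61,"ty":0,"tz":-3.7,"rx":0,"ry":0,"rz":0,"grip":35}])

```text
t: 19.67
eef_pos: [447.8, -8.9, 241.4]
tcp_rot: [-1.57, 0.002, 0.168]
ft_force: [0.5, -0.8, 0.6]
opening: 0.349
```

move_arm(rows=[{"tx":-0.61,"ty":0,"tz":-3.7,"rx":0,"ry":0,"rz":0,"grip":35},{"tx":-0.61,"ty":0,"tz":-3.7,"rx":0,"ry":0,"rz":0,"grip":35},{"tx":-0.61,"ty":0,"tz":-3.7,"rx":0,"ry":0,"rz":0,"grip":35},{"tx":-0.61,"ty":0,"tz":-3.7,"rx":0,"ry":0,"rz":0,"grip":35},{"tx":-0.61,"ty":0,"tz":-3.7,"rx":0,"ry":0,"rz":0,"grip":35},{"tx":-0.61,"ty":0,"tz":-3.7,"rx":0,"ry":0,"rz":0,"grip":35},{"tx":-0.61,"ty":0,"tz":-3.7,"rx":0,"ry":0,"rz":0,"grip":35},{"tx":-0.61,"ty":0,"tz":-3.7,"rx":0,"ry":0,"rz":0,"grip":35}])

```text
t: 20.33
eef_pos: [449.2, -308.9, 241.1]
tcp_rot: [-1.569, 0.002, 0.167]
ft_force: [0.8, -0.1, -0.9]
opening: 0.351
```

move_arm(rows=[{"tx":0,"ty":0,"tz":0,"rx":0,"ry":0.122,"rz":0,"grip":35},{"tx":0,"ty":0,"tz":0,"rx":0,"ry":0.122,"rz":0,"grip":35},{"tx":0,"ty":0,"tz":0,"rx":0,"ry":0.122,"rz":0,"grip":35},{"tx":0,"ty":0,"tz":0,"rx":0,"ry":0.122,"rz":0,"grip":35},{"tx":0,"ty":0,"tz":0,"rx":0,"ry":0.122,"rz":0,"grip":35},{"tx":0,"ty":0,"tz":0,"rx":0,"ry":0.122,"rz":0,"grip":35},{"tx":0,"ty":0,"tz":0,"rx":0,"ry":0.122,"rz":0,"grip":35},{"tx":0,"ty":0,"tz":0,"rx":0,"ry":0.122,"rz":0,"grip":35},{"tx":0,"ty":0,"tz":0,"rx":0,"ry":0.122,"rz":0,"grip":35},{"tx":0,"ty":0,"tz":0,"rx":0,"ry":0.122,"rz":0,"grip":35}])

```text
t: 21.17
eef_pos: [449.6, -307.0, 241.0]
tcp_rot: [-1.572, 0.002, -1.058]
ft_force: [-0.5, -0.5, -0.2]
opening: 0.351
```

move_arm(rows=[{"tx":0,"ty":0,"tz":0,"rx":0,"ry":0.11,"rz":0,"grip":35},{"tx":0,"ty":0,"tz":0,"rx":0,"ry":0.11,"rz":0,"grip":35},{"tx":0,"ty":0,"tz":0,"rx":0,"ry":0.11,"rz":0,"grip":35},{"tx":0,"ty":0,"tz":0,"rx":0,"ry":0.11,"rz":0,"grip":35},{"tx":0,"ty":0,"tz":0,"rx":0,"ry":0.11,"rz":0,"grip":35},{"tx":0,"ty":0,"tz":0,"rx":0,"ry":0,"rz":0,"grip":35},{"tx":0,"ty":0,"tz":0,"rx":0,"ry":0,"rz":0,"grip":35}])

```text
t: 21.75
eef_pos: [449.8, -307.0, 241.5]
tcp_rot: [-1.572, 0.001, -1.599]
ft_force: [-0.1, -0.1, 0.6]
opening: 0.35
```

```bash
python3 - <<'E'
from h import *
s=env.state();print(s['eef_pos'],s['tcp_rot'],s['joints'].round(2)); p,d,c=snap('wrist','w11')
E
```

```text
[ 449.75298415 -307.04715531  241.5444034 ] [-1.57223060e+00  1.11098893e-03 -1.59878842e+00] [-0.72  0.37  1.75 -0.    1.03  0.88]
```

View pics/w11.png

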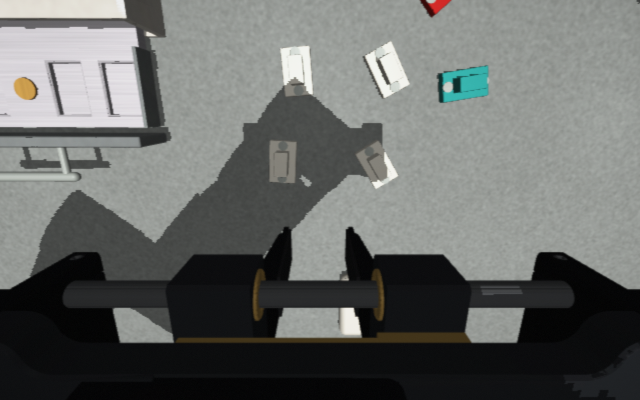

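```bash
cat > ins.py <<'E'
from h import *
def inserts(p,d,c,roi,zb=0,verbose=1):
    X=cloud(c,d); k=np.zeros((400,640),np.uint8); u0,u1,v0,v1=roi
    Z=cv2.medianBlur(X[...,2].astype(np.float32),3)
    k[v0:v1,u0:u1]=(Z>zb+7)[v0:v1,u0:u1]
    n,l,s,ce=cv2.connectedComponentsWithStats(k); out=[]
    for i in range(1,n):
        if s[i,4]<300: continue
        r=[]
        for m,z in (((l==i),14),((l==i)&(Z>zb+27),34)):
            cs,_=cv2.findContours(m.astype(np.uint8),0,1)
            if not cs: continue
            q=max(cs,key=cv2.contourArea); (a,b),(w,h),t=cv2.minAreaRect(onz(c,q[:,0],zb+z)[:,:2].astype(np.float32))
            if w<h: w,h,t=h,w,t-90
            r.append((round(a,1),round(b,1),round(w,1),round(h,1),round(np.radians(t),3)))
        print(s[i][:2],'hue',p[l==i].mean(0).round(),*r)
if __name__=='__main__':
    p,d,c=load('w11'); inserts(p,d,c,(245,500,30,215))
E
python3 ins.py; python3 - <<'E'
from h import *
p,d,c=load('t10')
cv2.imwrite('pics/t10c.png',cv2.resize(p[135:205,210:350],None,fx=5.5,fy=5.5,interpolation=cv2.INTER_CUBIC))
E
```

```text
[365  41] hue [212. 219. 217.] (573.2, -390.9, 53.7, 35.1, np.float64(0.471)) (573.3, -390.8, 29.8, 17.3, np.float64(0.469))
[281  46] hue [202. 208. 207.] (574.7, -285.3, 54.0, 33.9, np.float64(0.052)) (574.8, -285.3, 30.2, 16.1, np.float64(0.052))
[441  66] hue [155. 161.  61.] (555.5, -483.5, 55.5, 33.8, np.float64(-1.438)) (555.4, -483.2, 32.3, 15.8, np.float64(-1.44))
[270 140] hue [113. 120. 122.] (468.8, -262.2, 54.2, 33.3, np.float64(-0.074)) (469.0, -262.0, 30.5, 16.0, np.float64(-0.109))
[356 140] hue [142. 149. 151.] (461.5, -382.2, 55.4, 34.0, np.float64(0.538)) (461.7, -381.9, 31.1, 16.2, np.float64(0.535))
```

View pics/t10c.png

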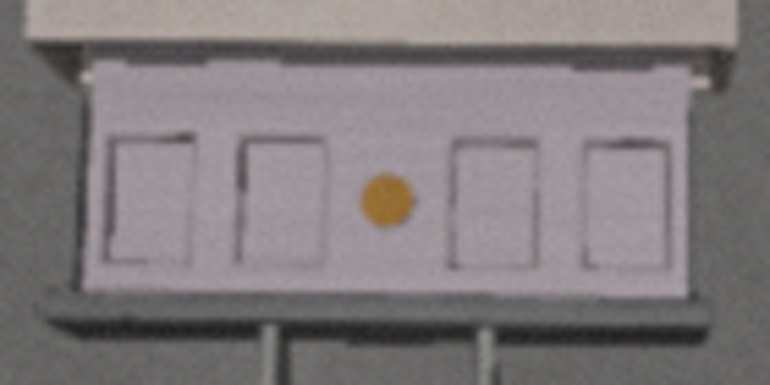

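```bash
python3 g.py 468.9 -262.1 36 -1.641
```

```text
t 21.8 pos [ 449.8 -307.1  241.7] yaw [-1.5720e+00  9.0000e-04 -1.5983e+00] F [ 0.2 -0.1  0.4] op 0.347
rot [ 0.0012  0.0427 -0.0009] rows 1.0
shift BEFORE rot cm [-4.534 20.575  1.811] AFTER rot [-4.624 20.573  1.59 ]
```

move_arm(rows=[{"tx":0,"ty":0,"tz":0,"rx":0,"ry":0.043,"rz":0,"grip":35},{"tx":-2.3,"ty":0,"tz":0.8,"rx":0,"ry":0,"rz":0,"grip":35},{"tx":-2.3,"ty":2,"tz":0.8,"rx":0,"ry":0,"rz":0,"grip":35},{"tx":0,"ty":4,"tz":0,"rx":0,"ry":0,"rz":0,"grip":35},{"tx":0,"ty":4,"tz":0,"rx":0,"ry":0,"rz":0,"grip":35},{"tx":0,"ty":3,"tz":0,"rx":0,"ry":0,"rz":0,"grip":35},{"tx":0,"ty":2,"tz":0,"rx":0,"ry":0,"rz":0,"grip":35},{"tx":0,"ty":0,"tz":0,"rx":0,"ry":0,"rz":0,"grip":35},{"tx":0,"ty":0,"tz":0,"rx":0,"ry":0,"rz":0,"grip":35}])

```text
t: 22.55
eef_pos: [469.2, -262.4, 92.1]
tcp_rot: [-1.573, 0.001, -1.643]
ft_force: [-0.1, -0.3, 1.0]
opening: 0.351
```

```bash
python3 - <<'E'
from h import *
snap('wrist','w12')
E
python3 g.py 468.9 -262.1 36 -1.641
```

```text
t 22.6 pos [ 469.7 -262.9   93.2] yaw [-1.5706e+00 -2.0000e-04 -1.6437e+00] F [-0.3  0.2  0.5] op 0.35
rot [-0.0002 -0.0027  0.0002] rows 1.0
shift BEFORE rot cm [-0.071  5.722 -0.082] AFTER rot [-0.07   5.722 -0.081]
```

View pics/w12.png

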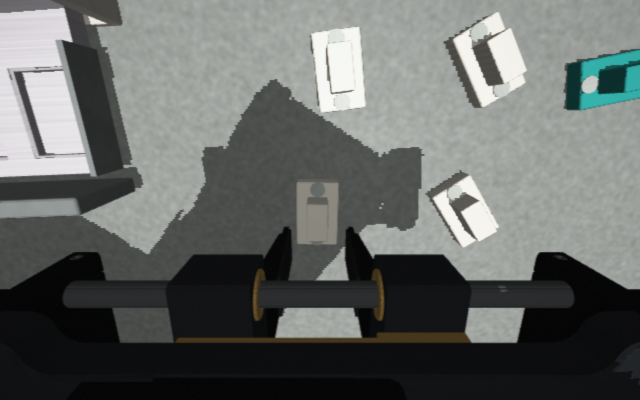

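Aligned and centred (insert A at pixel ~(318,212) between fingers). Descend and grip.

move_arm(rows=[{"tx":-0.05,"ty":1.5,"tz":-0.05,"rx":0,"ry":0,"rz":0,"grip":35},{"tx":0,"ty":2,"tz":0,"rx":0,"ry":0,"rz":0,"grip":35},{"tx":0,"ty":1.2,"tz":0,"rx":0,"ry":0,"rz":0,"grip":35},{"tx":0,"ty":0.7,"tz":0,"rx":0,"ry":0,"rz":0,"grip":35},{"tx":0,"ty":0.3,"tz":0,"rx":0,"ry":0,"rz":0,"grip":35},{"tx":0,"ty":0,"tz":0,"rx":0,"ry":0,"rz":0,"grip":35},{"tx":0,"ty":0,"tz":0,"rx":0,"ry":0,"rz":0,"grip":35}])

```text
t: 23.18
eef_pos: [469.4, -262.4, 36.7]
tcp_rot: [-1.57, -0.001, -1.645]
ft_force: [-0.2, -0.5, -0.1]
opening: 0.352
```

move_arm(rows=[{"tx":0,"ty":0,"tz":0,"rx":0,"ry":0,"rz":0,"grip":0},{"tx":0,"ty":0,"tz":0,"rx":0,"ry":0,"rz":0,"grip":0},{"tx":0,"ty":0,"tz":0,"rx":0,"ry":0,"rz":0,"grip":0},{"tx":0,"ty":0,"tz":0,"rx":0,"ry":0,"rz":0,"grip":0}])

```text
t: 23.52
eef_pos: [469.1, -262.2, 36.1]
tcp_rot: [-1.57, -0.0, -1.645]
ft_force: [-0.1, 0.5, 4.5]
opening: 0.164
```

```bash
python3 g.py 468.9 -262.1 36 -1.641
```

```text
t 23.5 pos [ 469.1 -262.2   36.1] yaw [-1.5702e+00 -5.0000e-04 -1.6451e+00] F [-0.1  0.5  4.5] op 0.164
rot [-0.0006 -0.0041  0.0005] rows 1.0
shift BEFORE rot cm [-0.008  0.008 -0.02 ] AFTER rot [-0.008  0.008 -0.02 ]
```

move_arm(rows=[{"tx":0,"ty":-1.5,"tz":0,"rx":0,"ry":0,"rz":0,"grip":0},{"tx":0,"ty":-3,"tz":0,"rx":0,"ry":-0.044,"rz":0,"grip":0},{"tx":0,"ty":-4,"tz":0,"rx":0,"ry":0,"rz":0,"grip":0},{"tx":0,"ty":-4,"tz":0,"rx":0,"ry":0,"rz":0,"grip":0},{"tx":-3.5,"ty":-3,"tz":0,"rx":0,"ry":0,"rz":0,"grip":0},{"tx":-4,"ty":0,"tz":0,"rx":0,"ry":0,"rz":0,"grip":0},{"tx":-4,"ty":0,"tz":0,"rx":0,"ry":0,"rz":0,"grip":0},{"tx":-4,"ty":0,"tz":0,"rx":0,"ry":0,"rz":0,"grip":0},{"tx":-4,"ty":0,"tz":0,"rx":0,"ry":0,"rz":0,"grip":0},{"tx":-4,"ty":0,"tz":0,"rx":0,"ry":0,"rz":0,"grip":0}])

```text
t: 24.35
eef_pos: [475.5, -28.8, 188.0]
tcp_rot: [-1.57, -0.0, -1.602]
ft_force: [1.4, -1.0, -0.3]
opening: 0.164
```

move_arm(rows=[{"tx":-1,"ty":0,"tz":0,"rx":0,"ry":0,"rz":0,"grip":0},{"tx":0,"ty":0,"tz":0,"rx":0,"ry":0,"rz":0,"grip":0},{"tx":0,"ty":0,"tz":0,"rx":0,"ry":0,"rz":0,"grip":0},{"tx":0,"ty":0,"tz":0,"rx":0,"ry":0,"rz":0,"grip":0}])

```text
t: 24.68
eef_pos: [476.4, -21.5, 187.7]
tcp_rot: [-1.571, -0.0, -1.602]
ft_force: [-0.7, 0.5, -1.3]
opening: 0.166
```

```bash
python3 - <<'E'
from h import *
s=env.state();print(s['eef_pos'],s['tcp_rot'],s['opening']); p,d,c=snap('wrist','w13')
E
```

```text
[476.38496426 -21.46074433 187.72557561] [-1.57072031e+00 -2.76644055e-04 -1.60171989e+00] 0.16612375915482602
```

View pics/w13.png

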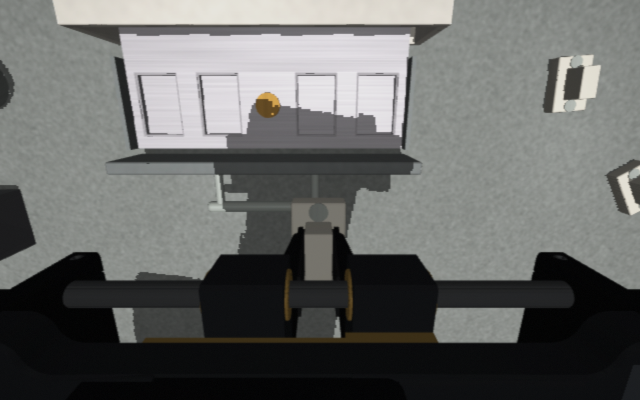

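```bash
python3 - <<'E'
from h import *
p,d,c=load('w13')
q=cv2.convertScaleAbs(p[60:150,120:420],alpha=1.0)
q=cv2.createCLAHE(4,(4,4)).apply(cv2.cvtColor(q,cv2.COLOR_BGR2GRAY))
cv2.imwrite('pics/w13a.png',cv2.resize(q[:, :150],None,fx=5.3,fy=5.3,interpolation=cv2.INTER_CUBIC))
cv2.imwrite('pics/w13b.png',cv2.resize(q[:,150:],None,fx=5.3,fy=5.3,interpolation=cv2.INTER_CUBIC))
E
```

```text
(no output)
```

View pics/w13a.png

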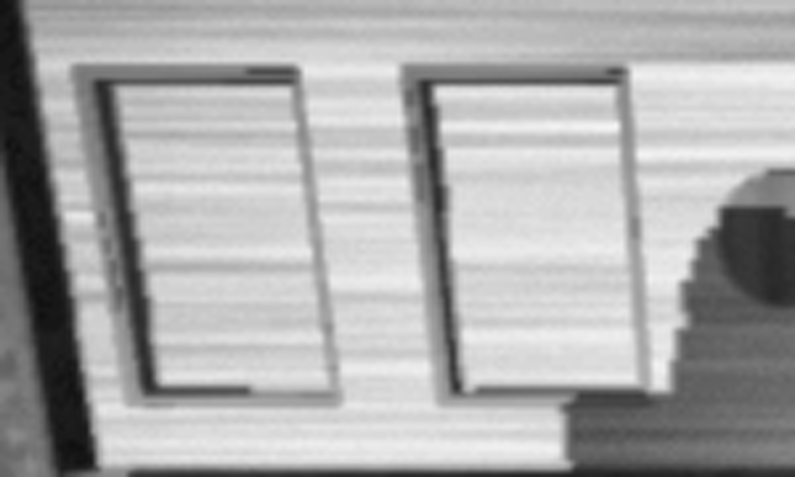

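View pics/w13b.png

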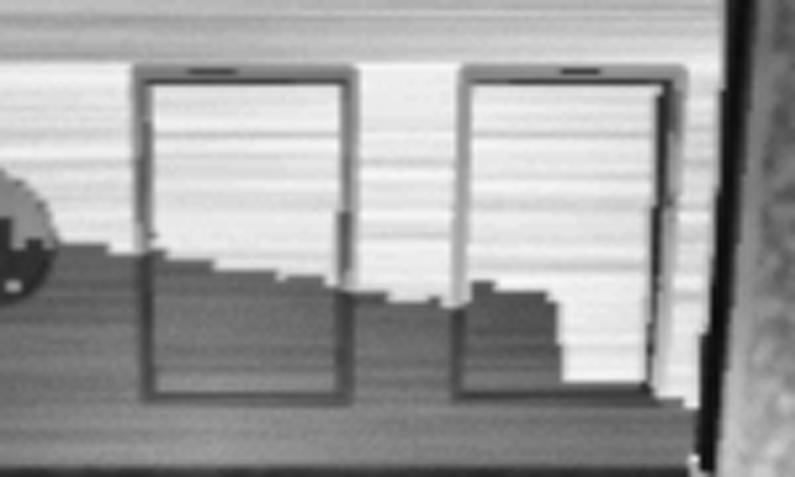

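```bash
python3 - <<'E'
from h import *
p,d,c=load('w13')
Q=dict(p3=(120,[(72,66),(298,66),(342,405),(128,405)]),p2=(120,[(402,66),(627,66),(654,405),(436,405)]),p1=(270,[(133,66),(356,66),(352,405),(142,405)]),p0=(270,[(461,66),(687,66),(664,405),(450,405)]))
cen={}
for n,(u0,q) in Q.items():
    q=np.array(q,float); uv=np.stack([u0-.5+(q[:,0]+.5)/5.3,60-.5+(q[:,1]+.5)/5.3],1)
    W=onz(c,uv,28)[:,:2]; cen[n]=W.mean(0); print(n,W.mean(0).round(1),'size',np.linalg.norm(W[0]-W[1]).round(1),np.linalg.norm(W[1]-W[2]).round(1), W.round(1).tolist())
v=cen['p3']-cen['p0']; print('heading',np.arctan2(v[1],v[0])-np.pi/2,np.linalg.norm(v),'mid',sum(cen.values())/4)
hs=cv2.cvtColor(p,cv2.COLOR_BGR2HSV); m=((hs[...,1]>90)&(hs[...,0]<25)); m[:85]=0;m[125:]=0;m[:,:250]=0;m[:,290:]=0
v,u=np.nonzero(m); print('pad',onz(c,[(u.mean(),v.mean())],31))
E
```

```text
p3 [567.1 134.1] size 41.2 60.7 [[598.1, 153.8], [596.8, 112.7], [536.2, 114.2], [537.5, 155.5]]
p2 [565.3  74.1] size 41.0 60.7 [[596.3, 93.7], [595.0, 52.8], [534.3, 54.0], [535.6, 96.1]]
p1 [562.3 -21.7] size 40.7 60.7 [[593.3, -2.1], [592.1, -42.8], [531.4, -41.2], [532.6, -0.6]]
p0 [560.5 -81.7] size 41.2 60.7 [[591.5, -61.9], [590.2, -103.1], [529.5, -101.5], [530.8, -60.1]]
heading -0.030827389685343265 215.82345121952886 mid [563.81745664  26.22030231]
pad [[563.85851759  26.27668478  31.        ]]
```

```bash
cat > held.py <<'E'
from h import *
import sys
def held(f,z0,tcp,yaw):
    p,d,c=load(f); X=cloud(c,d); m=(X[...,2]>z0+6)&(X[...,2]<z0+22); m[:185]=0;m[245:]=0;m[:,:270]=0;m[:,:]&=True;m[:,370:]=0
    m=cv2.medianBlur(m.astype(np.uint8),3); cs,_=cv2.findContours(m,0,1); q=max(cs,key=cv2.contourArea)
    P=onz(c,q[:,0],z0+14)-np.array(tcp); tx=np.array([np.cos(yaw),np.sin(yaw)]); tz=np.array([-np.sin(yaw),np.cos(yaw)])
    a=P[:,:2]@tx; b=P[:,:2]@tz
    top=b>b.max()-3; k=np.polyfit(a[top],b[top],1)
    print('tool x range',a.min().round(1),a.max().round(1),'centre',((a.min()+a.max())/2).round(2),'far edge tz',b.max().round(1),'(27 ideal) slope',k.round(3))
held(sys.argv[1],float(sys.argv[2])-36,[float(sys.argv[3]),float(sys.argv[4]),0],float(sys.argv[5]))
E
python3 held.py w13 187.7 476.4 -21.5 -1.6017; python3 g.py 560.5 -81.7 150 -1.6016
```

```text
tool x range -17.1 16.5 centre -0.31 far edge tz 28.9 (27 ideal) slope [-1.0000e-03  2.8175e+01]
t 24.7 pos [476.4 -21.7 187.7] yaw [-1.5708e+00 -2.0000e-04 -1.6025e+00] F [-0.7  0.  -0.5] op 0.166
rot [ 0.     -0.0009  0.0002] rows 1.0
shift BEFORE rot cm [5.729 3.769 8.598] AFTER rot [5.738 3.768 8.593]
```

move_arm(rows=[{"tx":1.2,"ty":0,"tz":1.8,"rx":0,"ry":0,"rz":0,"grip":0},{"tx":2,"ty":0,"tz":3,"rx":0,"ry":0,"rz":0,"grip":0},{"tx":1.7,"ty":0,"tz":2.5,"rx":0,"ry":0,"rz":0,"grip":0},{"tx":0.8,"ty":0,"tz":1.2,"rx":0,"ry":0,"rz":0,"grip":0},{"tx":0,"ty":2,"tz":0,"rx":0,"ry":0,"rz":0,"grip":0},{"tx":0,"ty":4,"tz":0,"rx":0,"ry":0,"rz":0,"grip":0},{"tx":0,"ty":3.5,"tz":0,"rx":0,"ry":0,"rz":0,"grip":0},{"tx":0,"ty":1.5,"tz":0,"rx":0,"ry":0,"rz":0,"grip":0},{"tx":0,"ty":0.5,"tz":0,"rx":0,"ry":0,"rz":0,"grip":0},{"tx":0,"ty":0,"tz":0,"rx":0,"ry":0,"rz":0,"grip":0}])

```text
t: 25.57
eef_pos: [559.0, -81.2, 71.6]
tcp_rot: [-1.573, 0.0, -1.603]
ft_force: [-0.3, -0.5, 0.5]
opening: 0.166
```

move_arm(rows=[{"tx":0,"ty":0,"tz":0,"rx":0,"ry":0,"rz":0,"grip":0},{"tx":0,"ty":0,"tz":0,"rx":0,"ry":0,"rz":0,"grip":0}])

```text
t: 25.73
eef_pos: [560.2, -80.7, 74.1]
tcp_rot: [-1.569, -0.001, -1.602]
ft_force: [0.1, -0.9, -0.8]
opening: 0.166
```

```bash
python3 g.py 559.5 -81.7 56 -1.6016; python3 - <<'E'
from h import *
p,d,c=snap('wrist','w14')
cv2.imwrite('pics/w14c.png',cv2.resize(p[100:300,200:440],None,fx=3.3,fy=3,interpolation=cv2.INTER_CUBIC))
E
```

```text
t 25.7 pos [560.2 -80.7  74.1] yaw [-1.5685e+00 -6.0000e-04 -1.6018e+00] F [ 0.1 -0.9 -0.8] op 0.166
rot [-0.0023 -0.0002  0.0006] rows 1.0
shift BEFORE rot cm [ 0.098  1.812 -0.069] AFTER rot [ 0.099  1.813 -0.065]
```

View pics/w14c.png

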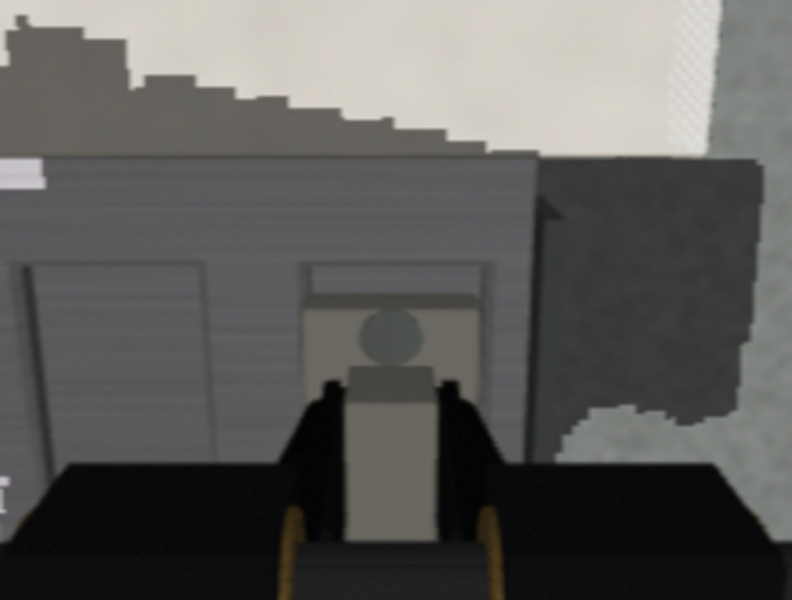

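move_arm(rows=[{"tx":0.1,"ty":0.5,"tz":-0.05,"rx":0,"ry":0,"rz":0,"grip":0},{"tx":0,"ty":0.4,"tz":0,"rx":0,"ry":0,"rz":0,"grip":0},{"tx":0,"ty":0,"tz":0,"rx":0,"ry":0,"rz":0,"grip":0},{"tx":0,"ty":0,"tz":0,"rx":0,"ry":0,"rz":0,"grip":0}])

```text
t: 26.12
eef_pos: [559.2, -81.2, 63.9]
tcp_rot: [-1.57, -0.0, -1.601]
ft_force: [-0.0, 0.1, 2.3]
opening: 0.166
```

move_arm(rows=[{"tx":0,"ty":0.25,"tz":0,"rx":0,"ry":0,"rz":0,"grip":0},{"tx":0,"ty":0.25,"tz":0,"rx":0,"ry":0,"rz":0,"grip":0},{"tx":0,"ty":0,"tz":0,"rx":0,"ry":0,"rz":0,"grip":0}])

```text
t: 26.37
eef_pos: [560.5, -81.3, 59.7]
tcp_rot: [-1.567, -0.001, -1.601]
ft_force: [3.1, 1.1, 10.2]
opening: 0.168
```

move_arm(rows=[{"tx":0,"ty":0,"tz":0.12,"rx":0,"ry":0,"rz":0,"grip":0},{"tx":0,"ty":0.15,"tz":0,"rx":0,"ry":0,"rz":0,"grip":0},{"tx":0,"ty":0.15,"tz":0,"rx":0,"ry":0,"rz":0,"grip":0},{"tx":0,"ty":0,"tz":0,"rx":0,"ry":0,"rz":0,"grip":0},{"tx":0,"ty":0,"tz":0,"rx":0,"ry":0,"rz":0,"grip":0}])

```text
t: 26.78
eef_pos: [560.9, -81.2, 56.6]
tcp_rot: [-1.568, -0.001, -1.601]
ft_force: [-0.7, 0.9, 12.5]
opening: 0.165
```

move_arm(rows=[{"tx":0,"ty":0.1,"tz":0.05,"rx":0,"ry":0,"rz":0,"grip":0},{"tx":0,"ty":0,"tz":0,"rx":0,"ry":0,"rz":0,"grip":0},{"tx":0,"ty":0,"tz":0,"rx":0,"ry":0,"rz":0,"grip":0}])

```text
t: 27.03
eef_pos: [561.8, -81.3, 56.3]
tcp_rot: [-1.567, -0.001, -1.601]
ft_force: [0.1, 0.8, 18.3]
opening: 0.162
```

move_arm(rows=[{"tx":0,"ty":0,"tz":0,"rx":0,"ry":0,"rz":0,"grip":35},{"tx":0,"ty":0,"tz":0,"rx":0,"ry":0,"rz":0,"grip":35},{"tx":0,"ty":0,"tz":0,"rx":0,"ry":0,"rz":0,"grip":35},{"tx":0,"ty":-1.5,"tz":0,"rx":0,"ry":0,"rz":0,"grip":35},{"tx":0,"ty":-3,"tz":0,"rx":0,"ry":0,"rz":0,"grip":35},{"tx":0,"ty":-4,"tz":0,"rx":0,"ry":0,"rz":0,"grip":35},{"tx":0,"ty":-4,"tz":0,"rx":0,"ry":0,"rz":0,"grip":35},{"tx":0,"ty":-3,"tz":0,"rx":0,"ry":0,"rz":0,"grip":35},{"tx":0,"ty":0,"tz":0,"rx":0,"ry":0,"rz":0,"grip":35},{"tx":0,"ty":0,"tz":0,"rx":0,"ry":0,"rz":0,"grip":35}])

```text
t: 27.87
eef_pos: [560.9, -81.2, 210.8]
tcp_rot: [-1.568, -0.001, -1.601]
ft_force: [0.4, 1.1, -1.0]
opening: 0.35
```

```bash
python3 - <<'E'
from h import *
from ins import inserts
p,d,c=snap('wrist','w15');print(env.state()['eef_pos'])
cv2.imwrite('pics/w15c.png',cv2.resize(p[100:300,150:440],None,fx=2.7,fy=2.7,interpolation=cv2.INTER_CUBIC))
X=cloud(c,d)
Z=X[...,2]; m=(Z>50)&(Z<60); m[:150]=0; m[:,:270]=0; m[:,370:]=0; print('rib top z',np.median(Z[m]),m.sum()); m=(Z>30)&(Z<42); m[:150]=0; m[240:]=0; m[:,:270]=0; m[:,370:]=0; print('base z',np.median(Z[m]),m.sum(), 'plate',np.median(Z[180:200,200:230]))
E
python3 g.py 574.7 -285.3 110 -1.519
```

```text
[560.34740885 -81.01729485 209.35850515]
rib top z 53.80337599691313 619
base z 34.05748046531994 1493 plate 28.104641766614435
t 27.9 pos [560.3 -81.  209.4] yaw [-1.571  -0.     -1.6011] F [0.4 0.2 0. ] op 0.35
rot [ 0.0002 -0.0821  0.    ] rows 1.0
shift BEFORE rot cm [20.375  9.936  2.056] AFTER rot [20.475  9.936  0.376]
```

View pics/w15c.png

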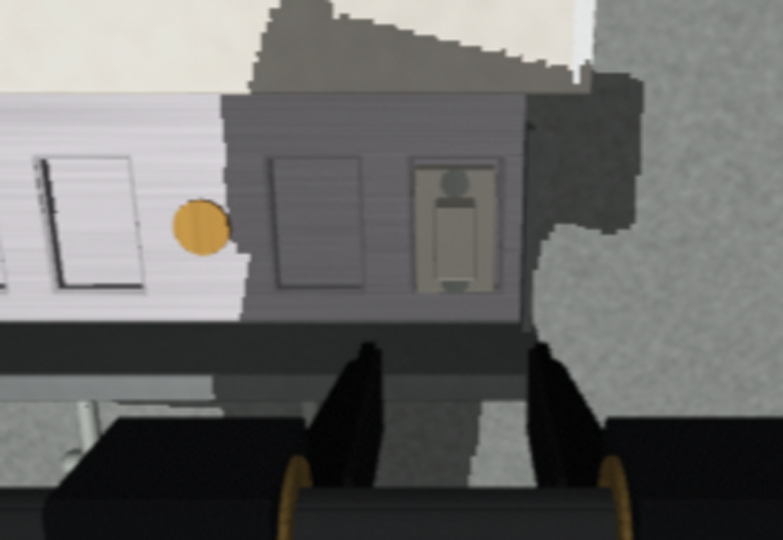

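move_arm(rows=[{"tx":0,"ty":0,"tz":0,"rx":0,"ry":-0.082,"rz":0,"grip":35},{"tx":3.2,"ty":0,"tz":0.06,"rx":0,"ry":0,"rz":0,"grip":35},{"tx":4,"ty":0,"tz":0.06,"rx":0,"ry":0,"rz":0,"grip":35},{"tx":4,"ty":0,"tz":0.06,"rx":0,"ry":0,"rz":0,"grip":35},{"tx":4,"ty":2,"tz":0.06,"rx":0,"ry":0,"rz":0,"grip":35},{"tx":3.2,"ty":3,"tz":0.06,"rx":0,"ry":0,"rz":0,"grip":35},{"tx":2,"ty":3,"tz":0.06,"rx":0,"ry":0,"rz":0,"grip":35},{"tx":0,"ty":2,"tz":0,"rx":0,"ry":0,"rz":0,"grip":35},{"tx":0,"ty":0,"tz":0,"rx":0,"ry":0,"rz":0,"grip":35},{"tx":0,"ty":0,"tz":0,"rx":0,"ry":0,"rz":0,"grip":35}])

```text
t: 28.75
eef_pos: [573.6, -279.8, 110.4]
tcp_rot: [-1.575, 0.003, -1.52]
ft_force: [0.5, 0.6, -0.1]
opening: 0.354
```

```bash
python3 - <<'E'
from h import *
from ins import inserts
p,d,c=snap('wrist','w16'); inserts(p,d,c,(200,640,0,250))
E
python3 g.py 574.7 -285.3 36 -1.519
```

```text
[272   0] hue [42. 50. 62.] (712.6, -267.6, 58.1, 34.2, np.float64(-1.52)) (709.5, -268.1, 53.4, 28.3, np.float64(-1.52))
[498  75] hue [ 45.  47. 172.] (660.4, -451.7, 58.6, 37.4, np.float64(-0.886)) (660.4, -450.4, 33.2, 18.7, np.float64(-0.908))
[305 173] hue [126. 134. 136.] (576.0, -284.8, 54.8, 33.6, np.float64(0.059)) (576.9, -285.0, 30.6, 15.3, np.float64(0.049))
[417 176] hue [202. 208. 209.] (574.9, -390.0, 56.9, 35.0, np.float64(0.478)) (575.1, -389.5, 32.7, 17.7, np.float64(0.468))
[509 214] hue [130. 134.  51.] (560.2, -485.1, 66.4, 33.7, np.float64(-1.519)) (560.2, -481.2, 35.7, 14.5, np.float64(-1.519))
[270 227] hue [14. 13. 13.] (541.6, -246.8, 22.0, 19.1, np.float64(0.025)) (550.7, -249.1, 20.2, 17.6, np.float64(0.025))
[346 227] hue [20. 19. 19.] (545.1, -315.4, 21.9, 19.1, np.float64(0.078)) (554.0, -312.1, 20.2, 17.6, np.float64(0.078))
t 28.8 pos [ 574.3 -279.8  112.1] yaw [-1.5723e+00  1.0000e-03 -1.5189e+00] F [-0.3 -0.4  0.3] op 0.35
rot [ 0.0015  0.0001 -0.001 ] rows 1.0
shift BEFORE rot cm [0.555 7.611 0.02 ] AFTER rot [0.548 7.611 0.009]
```

View pics/w16.png

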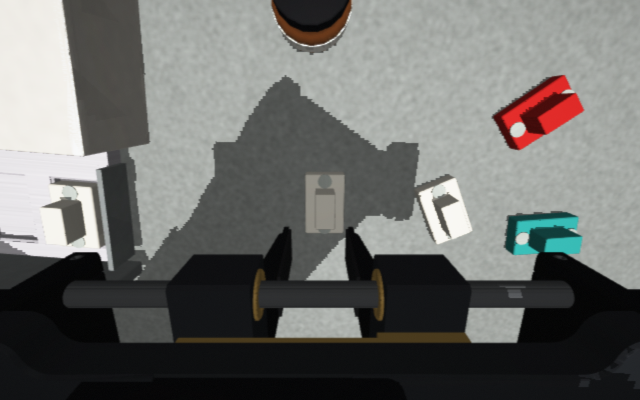

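move_arm(rows=[{"tx":0.53,"ty":1.5,"tz":0.05,"rx":0,"ry":0,"rz":0,"grip":35},{"tx":0,"ty":2,"tz":0,"rx":0,"ry":0,"rz":0,"grip":35},{"tx":0,"ty":2,"tz":0,"rx":0,"ry":0,"rz":0,"grip":35},{"tx":0,"ty":1.3,"tz":0,"rx":0,"ry":0,"rz":0,"grip":35},{"tx":0,"ty":0.7,"tz":0,"rx":0,"ry":0,"rz":0,"grip":35},{"tx":0,"ty":0,"tz":0,"rx":0,"ry":0,"rz":0,"grip":35},{"tx":0,"ty":0,"tz":0,"rx":0,"ry":0,"rz":0,"grip":35}])

```text
t: 29.38
eef_pos: [575.6, -285.6, 38.1]
tcp_rot: [-1.57, -0.0, -1.519]
ft_force: [-0.4, 0.0, -0.6]
opening: 0.352
```

move_arm(rows=[{"tx":0,"ty":0.1,"tz":0,"rx":0,"ry":0,"rz":0,"grip":35},{"tx":0,"ty":0,"tz":0,"rx":0,"ry":0,"rz":0,"grip":0},{"tx":0,"ty":0,"tz":0,"rx":0,"ry":0,"rz":0,"grip":0},{"tx":0,"ty":0,"tz":0,"rx":0,"ry":0,"rz":0,"grip":0},{"tx":0,"ty":0,"tz":0,"rx":0,"ry":0,"rz":0,"grip":0}])

```text
t: 29.8
eef_pos: [575.4, -285.7, 37.1]
tcp_rot: [-1.57, -0.0, -1.519]
ft_force: [0.5, 0.9, 2.9]
opening: 0.171
```

```bash
python3 g.py 562.8 -21.7 190 -1.6016
```

```text
t 29.8 pos [ 575.4 -285.7   37.1] yaw [-1.5702e+00 -5.0000e-04 -1.5192e+00] F [0.5 0.9 2.9] op 0.171
rot [-0.0006  0.0824  0.0004] rows 1.0
shift BEFORE rot cm [-26.425 -15.3     0.11 ] AFTER rot [-26.351 -15.288  -2.075]
```

move_arm(rows=[{"tx":0,"ty":-2,"tz":0,"rx":0,"ry":0,"rz":0,"grip":0},{"tx":0,"ty":-4,"tz":0,"rx":0,"ry":0,"rz":0,"grip":0},{"tx":0,"ty":-4,"tz":0,"rx":0,"ry":0.082,"rz":0,"grip":0},{"tx":-3.35,"ty":-2,"tz":-0.3,"rx":0,"ry":0,"rz":0,"grip":0},{"tx":-4,"ty":0,"tz":-0.3,"rx":0,"ry":0,"rz":0,"grip":0},{"tx":-4,"ty":0,"tz":-0.3,"rx":0,"ry":0,"rz":0,"grip":0},{"tx":-4,"ty":0,"tz":-0.3,"rx":0,"ry":0,"rz":0,"grip":0},{"tx":-4,"ty":0,"tz":-0.3,"rx":0,"ry":0,"rz":0,"grip":0},{"tx":-4,"ty":0,"tz":-0.3,"rx":0,"ry":0,"rz":0,"grip":0},{"tx":-2,"ty":0,"tz":-0.27,"rx":0,"ry":0,"rz":0,"grip":0}])

```text
t: 30.63
eef_pos: [561.6, -28.0, 156.9]
tcp_rot: [-1.571, 0.0, -1.599]
ft_force: [-0.1, -0.1, -1.3]
opening: 0.165
```

move_arm(rows=[{"tx":-0.8,"ty":0,"tz":0,"rx":0,"ry":0,"rz":0,"grip":0},{"tx":-0.2,"ty":1.5,"tz":0,"rx":0,"ry":0,"rz":0,"grip":0},{"tx":0,"ty":3,"tz":0,"rx":0,"ry":0,"rz":0,"grip":0},{"tx":0,"ty":2.5,"tz":0,"rx":0,"ry":0,"rz":0,"grip":0},{"tx":0,"ty":1,"tz":0,"rx":0,"ry":0,"rz":0,"grip":0},{"tx":0,"ty":0,"tz":0,"rx":0,"ry":0,"rz":0,"grip":0},{"tx":0,"ty":0,"tz":0,"rx":0,"ry":0,"rz":0,"grip":0},{"tx":0,"ty":0,"tz":0,"rx":0,"ry":0,"rz":0,"grip":0}])

```text
t: 31.3
eef_pos: [563.3, -22.0, 77.8]
tcp_rot: [-1.569, -0.0, -1.602]
ft_force: [1.1, 0.1, 0.2]
opening: 0.164
```

```bash
python3 g.py 562.6 -21.7 57 -1.6016; python3 - <<'E'
from h import *
p,d,c=snap('wrist','w17')
cv2.imwrite('pics/w17c.png',cv2.resize(p[100:300,200:440],None,fx=3.3,fy=3,interpolation=cv2.INTER_CUBIC))
E
```

```text
t 31.3 pos [563.3 -22.   77.8] yaw [-1.5691e+00 -3.0000e-04 -1.6016e+00] F [1.1 0.1 0.2] op 0.164
rot [-0.0017 -0.      0.0003] rows 1.0
shift BEFORE rot cm [-0.033  2.08  -0.074] AFTER rot [-0.032  2.08  -0.07 ]
```

View pics/w17c.png

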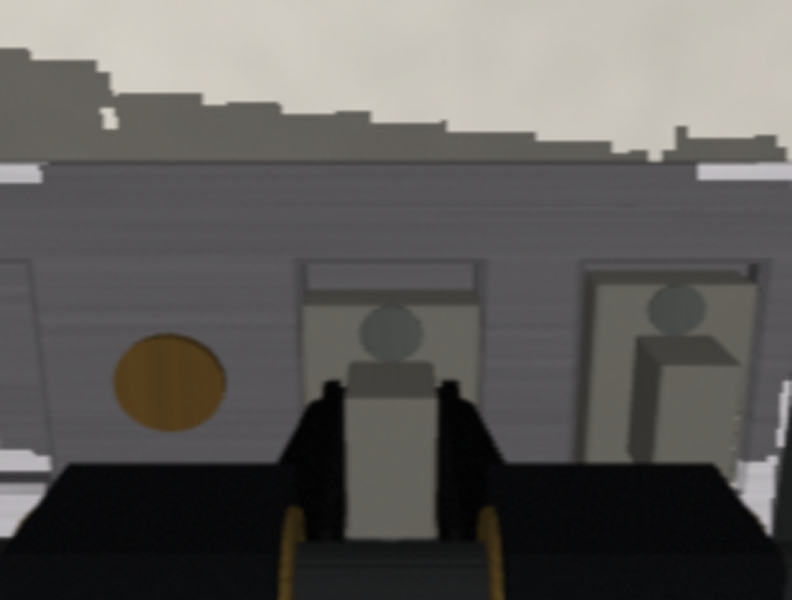

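move_arm(rows=[{"tx":0,"ty":0.7,"tz":-0.05,"rx":0,"ry":0,"rz":0,"grip":0},{"tx":0,"ty":0.5,"tz":0,"rx":0,"ry":0,"rz":0,"grip":0},{"tx":0,"ty":0.2,"tz":0,"rx":0,"ry":0,"rz":0,"grip":0},{"tx":0,"ty":0,"tz":0,"rx":0,"ry":0,"rz":0,"grip":0}])

```text
t: 31.68
eef_pos: [561.9, -21.6, 62.2]
tcp_rot: [-1.571, -0.0, -1.601]
ft_force: [-0.2, -0.5, -1.1]
opening: 0.166
```

move_arm(rows=[{"tx":0,"ty":0.2,"tz":0,"rx":0,"ry":0,"rz":0,"grip":0},{"tx":0,"ty":0.2,"tz":0,"rx":0,"ry":0,"rz":0,"grip":0},{"tx":0,"ty":0,"tz":0,"rx":0,"ry":0,"rz":0,"grip":0}])

```text
t: 31.93
eef_pos: [562.0, -21.6, 58.3]
tcp_rot: [-1.571, -0.0, -1.601]
ft_force: [0.2, -0.1, -0.3]
opening: 0.166
```

Inside with no contact force. Last bit down.

move_arm(rows=[{"tx":0,"ty":0.1,"tz":0,"rx":0,"ry":0,"rz":0,"grip":0},{"tx":0,"ty":0.1,"tz":0,"rx":0,"ry":0,"rz":0,"grip":0},{"tx":0,"ty":0,"tz":0,"rx":0,"ry":0,"rz":0,"grip":0}])

```text
t: 32.18
eef_pos: [562.4, -21.6, 57.1]
tcp_rot: [-1.57, -0.0, -1.601]
ft_force: [-0.7, 0.5, 4.8]
opening: 0.168
```

move_arm(rows=[{"tx":0,"ty":0.05,"tz":0,"rx":0,"ry":0,"rz":0,"grip":0},{"tx":0,"ty":0,"tz":0,"rx":0,"ry":0,"rz":0,"grip":0}])

```text
t: 32.35
eef_pos: [562.5, -21.6, 57.1]
tcp_rot: [-1.569, -0.0, -1.601]
ft_force: [-1.5, 1.1, 10.2]
opening: 0.167
```

move_arm(rows=[{"tx":0,"ty":0,"tz":0,"rx":0,"ry":0,"rz":0,"grip":35},{"tx":0,"ty":0,"tz":0,"rx":0,"ry":0,"rz":0,"grip":35},{"tx":0,"ty":0,"tz":0,"rx":0,"ry":0,"rz":0,"grip":35},{"tx":0,"ty":-1.5,"tz":0,"rx":0,"ry":0,"rz":0,"grip":35},{"tx":0,"ty":-3,"tz":0,"rx":0,"ry":0,"rz":0,"grip":35},{"tx":0,"ty":-4,"tz":0,"rx":0,"ry":0,"rz":0,"grip":35},{"tx":0,"ty":-4,"tz":0,"rx":0,"ry":0,"rz":0,"grip":35},{"tx":0,"ty":-2.5,"tz":0,"rx":0,"ry":0,"rz":0,"grip":35},{"tx":0,"ty":0,"tz":0,"rx":0,"ry":0,"rz":0,"grip":35}])

```text
t: 33.1
eef_pos: [563.8, -21.8, 211.3]
tcp_rot: [-1.563, -0.001, -1.601]
ft_force: [0.2, 0.0, 0.1]
opening: 0.35
```

```bash
python3 - <<'E'
from h import *
p,d,c=snap('wrist','w18');print(env.state()['eef_pos'])
cv2.imwrite('pics/w18c.png',cv2.resize(p[100:300,150:440],None,fx=2.7,fy=2.7,interpolation=cv2.INTER_CUBIC))
E
python3 g.py 573.9 -390.5 110 -1.101
```

```text
[562.90248199 -21.68673978 208.55256071]
t 33.1 pos [562.9 -21.7 208.6] yaw [-1.5659e+00 -7.0000e-04 -1.6012e+00] F [-0.6 -0.2 -0.1] op 0.349
rot [-0.0046 -0.5002  0.0019] rows 5.0
shift BEFORE rot cm [36.824  9.891  2.171] AFTER rot [ 33.383   9.855 -15.716]
```

View pics/w18c.png

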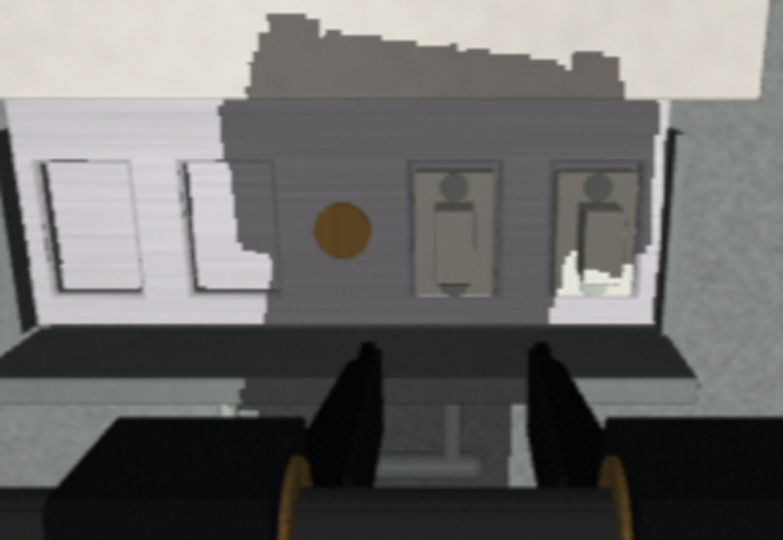

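move_arm(rows=[{"tx":2.8,"ty":0,"tz":0.2,"rx":0,"ry":0,"rz":0,"grip":35},{"tx":4,"ty":0,"tz":0.2,"rx":0,"ry":0,"rz":0,"grip":35},{"tx":4,"ty":0,"tz":0.2,"rx":0,"ry":0,"rz":0,"grip":35},{"tx":4,"ty":0,"tz":0.2,"rx":0,"ry":0,"rz":0,"grip":35},{"tx":4,"ty":0,"tz":0.2,"rx":0,"ry":0,"rz":0,"grip":35},{"tx":4,"ty":0,"tz":0.2,"rx":0,"ry":0,"rz":0,"grip":35},{"tx":4,"ty":0,"tz":0.2,"rx":0,"ry":0,"rz":0,"grip":35},{"tx":4,"ty":0,"tz":0.2,"rx":0,"ry":0,"rz":0,"grip":35},{"tx":4,"ty":0,"tz":0.2,"rx":0,"ry":0,"rz":0,"grip":35},{"tx":2,"ty":0,"tz":0.37,"rx":0,"ry":0,"rz":0,"grip":35}])

```text
t: 33.98
eef_pos: [571.3, -394.1, 203.8]
tcp_rot: [-1.573, 0.001, -1.604]
ft_force: [1.1, -0.2, -0.4]
opening: 0.35
```

move_arm(rows=[{"tx":0,"ty":2,"tz":0,"rx":0,"ry":-0.1,"rz":0,"grip":35},{"tx":0,"ty":2,"tz":0,"rx":0,"ry":-0.1,"rz":0,"grip":35},{"tx":0,"ty":2,"tz":0,"rx":0,"ry":-0.1,"rz":0,"grip":35},{"tx":0,"ty":2,"tz":0,"rx":0,"ry":-0.1,"rz":0,"grip":35},{"tx":0,"ty":1,"tz":0,"rx":0,"ry":-0.1,"rz":0,"grip":35},{"tx":0,"ty":0,"tz":0,"rx":0,"ry":0,"rz":0,"grip":35},{"tx":0,"ty":0,"tz":0,"rx":0,"ry":0,"rz":0,"grip":35},{"tx":0,"ty":0,"tz":0,"rx":0,"ry":0,"rz":0,"grip":35}])

```text
t: 34.65
eef_pos: [572.7, -390.1, 116.1]
tcp_rot: [-1.571, -0.0, -1.104]
ft_force: [-0.1, 0.0, 1.3]
opening: 0.345
```

```bash
python3 - <<'E'
from h import *
from ins import inserts
p,d,c=snap('wrist','w19'); inserts(p,d,c,(200,640,0,225))
E
python3 g.py 573.9 -390.5 36.5 -1.101
```

```text
[396 122] hue [ 44.  46. 172.] (660.6, -452.2, 55.6, 34.5, np.float64(-0.889)) (660.3, -451.7, 31.5, 16.9, np.float64(-0.891))
[301 173] hue [126. 134. 137.] (578.2, -389.4, 47.4, 33.6, np.float64(0.477)) (576.6, -390.3, 27.7, 15.9, np.float64(0.466))
t 34.7 pos [ 572.8 -390.3  116.6] yaw [-1.5705e+00 -8.0000e-04 -1.1039e+00] F [ 0.5 -0.3  0.4] op 0.353
rot [-0.0003 -0.0029  0.0008] rows 1.0
shift BEFORE rot cm [0.065 8.013 0.085] AFTER rot [0.072 8.013 0.087]
```

View pics/w19.png

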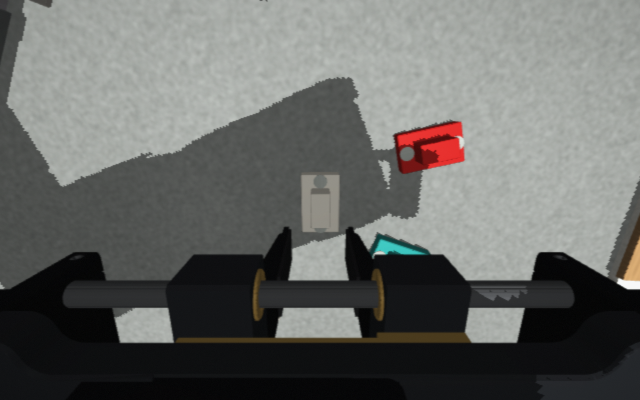

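move_arm(rows=[{"tx":0.07,"ty":1.5,"tz":0.1,"rx":0,"ry":0,"rz":0,"grip":35},{"tx":0,"ty":2,"tz":0,"rx":0,"ry":0,"rz":0,"grip":35},{"tx":0,"ty":2,"tz":0,"rx":0,"ry":0,"rz":0,"grip":35},{"tx":0,"ty":1.5,"tz":0,"rx":0,"ry":0,"rz":0,"grip":35},{"tx":0,"ty":0.9,"tz":0,"rx":0,"ry":0,"rz":0,"grip":35},{"tx":0,"ty":0,"tz":0,"rx":0,"ry":0,"rz":0,"grip":35},{"tx":0,"ty":0,"tz":0,"rx":0,"ry":0,"rz":0,"grip":35}])

```text
t: 35.28
eef_pos: [574.1, -390.4, 37.7]
tcp_rot: [-1.571, -0.001, -1.102]
ft_force: [1.1, -0.7, -0.0]
opening: 0.351
```

move_arm(rows=[{"tx":0,"ty":0.1,"tz":0,"rx":0,"ry":0,"rz":0,"grip":35},{"tx":0,"ty":0,"tz":0,"rx":0,"ry":0,"rz":0,"grip":0},{"tx":0,"ty":0,"tz":0,"rx":0,"ry":0,"rz":0,"grip":0},{"tx":0,"ty":0,"tz":0,"rx":0,"ry":0,"rz":0,"grip":0},{"tx":0,"ty":0,"tz":0,"rx":0,"ry":0,"rz":0,"grip":0}])

```text
t: 35.7
eef_pos: [574.0, -390.4, 36.8]
tcp_rot: [-1.57, -0.001, -1.101]
ft_force: [-0.6, 0.5, 3.3]
opening: 0.167
```

```bash
python3 g.py 565.5 74.1 160 -1.6016
```

```text
t 35.7 pos [ 574.  -390.4   36.8] yaw [-1.5705e+00 -1.0000e-03 -1.1012e+00] F [-0.6  0.5  3.3] op 0.167
rot [-0.0006  0.5004  0.0008] rows 5.0
shift BEFORE rot cm [-41.799 -12.358  20.265] AFTER rot [-46.405 -12.325  -2.281]
```

move_arm(rows=[{"tx":0,"ty":-2,"tz":0,"rx":0,"ry":0,"rz":0,"grip":0},{"tx":0,"ty":-3,"tz":0,"rx":0,"ry":0.1,"rz":0,"grip":0},{"tx":0,"ty":-3,"tz":0,"rx":0,"ry":0.1,"rz":0,"grip":0},{"tx":0,"ty":-3,"tz":0,"rx":0,"ry":0.1,"rz":0,"grip":0},{"tx":0,"ty":-1.3,"tz":0,"rx":0,"ry":0.1,"rz":0,"grip":0},{"tx":0,"ty":0,"tz":0,"rx":0,"ry":0.1,"rz":0,"grip":0},{"tx":-3.4,"ty":0,"tz":-0.2,"rx":0,"ry":0,"rz":0,"grip":0},{"tx":-4,"ty":0,"tz":-0.2,"rx":0,"ry":0,"rz":0,"grip":0},{"tx":-4,"ty":0,"tz":-0.2,"rx":0,"ry":0,"rz":0,"grip":0},{"tx":-4,"ty":0,"tz":-0.2,"rx":0,"ry":0,"rz":0,"grip":0}])

```text
t: 36.53
eef_pos: [569.9, -234.6, 159.2]
tcp_rot: [-1.571, -0.0, -1.602]
ft_force: [2.4, 0.4, -1.0]
opening: 0.166
```

move_arm(rows=[{"tx":-4,"ty":0,"tz":-0.2,"rx":0,"ry":0,"rz":0,"grip":0},{"tx":-4,"ty":0,"tz":-0.2,"rx":0,"ry":0,"rz":0,"grip":0},{"tx":-4,"ty":0,"tz":-0.2,"rx":0,"ry":0,"rz":0,"grip":0},{"tx":-4,"ty":0,"tz":-0.2,"rx":0,"ry":0,"rz":0,"grip":0},{"tx":-4,"ty":0,"tz":-0.2,"rx":0,"ry":0,"rz":0,"grip":0},{"tx":-4,"ty":0,"tz":-0.2,"rx":0,"ry":0,"rz":0,"grip":0},{"tx":-4,"ty":0,"tz":-0.2,"rx":0,"ry":0,"rz":0,"grip":0},{"tx":-2.5,"ty":0,"tz":-0.08,"rx":0,"ry":0,"rz":0,"grip":0},{"tx":-0.5,"ty":0,"tz":0,"rx":0,"ry":0,"rz":0,"grip":0}])

```text
t: 37.28
eef_pos: [564.6, 77.9, 159.3]
tcp_rot: [-1.571, 0.0, -1.598]
ft_force: [-0.3, -0.1, -0.6]
opening: 0.165
```

move_arm(rows=[{"tx":0,"ty":1.5,"tz":0,"rx":0,"ry":0,"rz":0,"grip":0},{"tx":0,"ty":3,"tz":0,"rx":0,"ry":0,"rz":0,"grip":0},{"tx":0,"ty":2.5,"tz":0,"rx":0,"ry":0,"rz":0,"grip":0},{"tx":0,"ty":1,"tz":0,"rx":0,"ry":0,"rz":0,"grip":0},{"tx":0,"ty":0,"tz":0,"rx":0,"ry":0,"rz":0,"grip":0},{"tx":0,"ty":0,"tz":0,"rx":0,"ry":0,"rz":0,"grip":0},{"tx":0,"ty":0,"tz":0,"rx":0,"ry":0,"rz":0,"grip":0}])

```text
t: 37.87
eef_pos: [565.9, 73.9, 80.4]
tcp_rot: [-1.569, -0.0, -1.602]
ft_force: [-1.2, 0.4, -1.0]
opening: 0.168
```

```bash
python3 g.py 565.4 74.1 57 -1.6016; python3 - <<'E'
from h import *
p,d,c=snap('wrist','w20')
cv2.imwrite('pics/w20c.png',cv2.resize(p[100:300,200:440],None,fx=3.3,fy=3,interpolation=cv2.INTER_CUBIC))
E
```

```text
t 37.9 pos [565.9  73.9  80.4] yaw [-1.569  -0.     -1.6016] F [-1.2  0.4 -1. ] op 0.168
rot [-0.0018  0.      0.    ] rows 1.0
shift BEFORE rot cm [-0.016  2.337 -0.05 ] AFTER rot [-0.016  2.337 -0.046]
```

View pics/w20c.png

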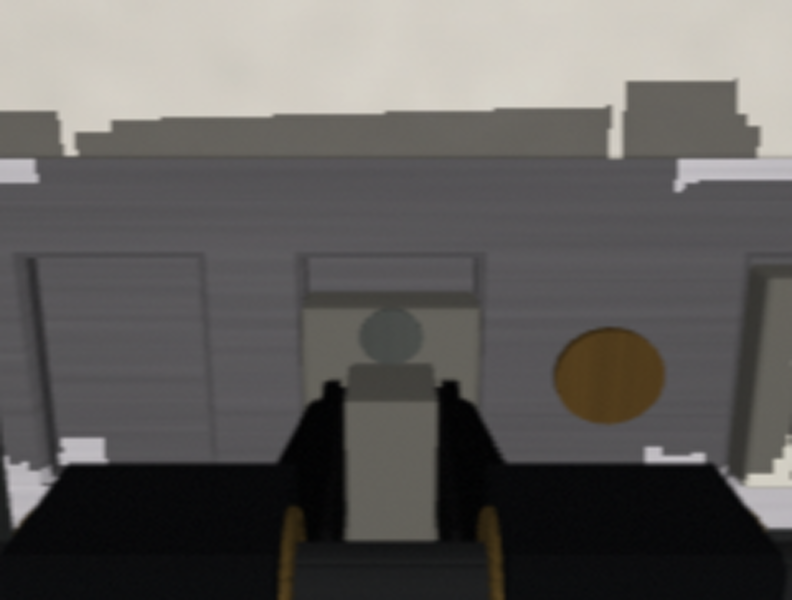

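move_arm(rows=[{"tx":0,"ty":0.8,"tz":-0.03,"rx":0,"ry":0,"rz":0,"grip":0},{"tx":0,"ty":0.6,"tz":0,"rx":0,"ry":0,"rz":0,"grip":0},{"tx":0,"ty":0.2,"tz":0,"rx":0,"ry":0,"rz":0,"grip":0},{"tx":0,"ty":0,"tz":0,"rx":0,"ry":0,"rz":0,"grip":0}])

```text
t: 38.25
eef_pos: [565.4, 74.2, 63.3]
tcp_rot: [-1.569, -0.0, -1.601]
ft_force: [0.9, -0.8, 4.9]
opening: 0.16
```

move_arm(rows=[{"tx":0,"ty":0.2,"tz":0,"rx":0,"ry":0,"rz":0,"grip":0},{"tx":0,"ty":0.2,"tz":0,"rx":0,"ry":0,"rz":0,"grip":0},{"tx":0,"ty":0,"tz":0,"rx":0,"ry":0,"rz":0,"grip":0}])

```text
t: 38.5
eef_pos: [566.2, 74.2, 60.0]
tcp_rot: [-1.567, 0.0, -1.601]
ft_force: [2.3, -0.7, 9.5]
opening: 0.163
```

move_arm(rows=[{"tx":0,"ty":0,"tz":0.1,"rx":0,"ry":0,"rz":0,"grip":0},{"tx":0,"ty":0.15,"tz":0,"rx":0,"ry":0,"rz":0,"grip":0},{"tx":0,"ty":0.15,"tz":0,"rx":0,"ry":0,"rz":0,"grip":0},{"tx":0,"ty":0,"tz":0,"rx":0,"ry":0,"rz":0,"grip":0},{"tx":0,"ty":0,"tz":0,"rx":0,"ry":0,"rz":0,"grip":0}])

```text
t: 38.92
eef_pos: [567.8, 74.2, 58.7]
tcp_rot: [-1.565, 0.0, -1.601]
ft_force: [0.3, -1.2, 25.9]
opening: 0.167
```

move_arm(rows=[{"tx":0,"ty":0.1,"tz":0,"rx":0,"ry":0,"rz":0,"grip":0},{"tx":0,"ty":0,"tz":0,"rx":0,"ry":0,"rz":0,"grip":0}])

```text
t: 39.08
eef_pos: [567.8, 74.2, 57.4]
tcp_rot: [-1.565, 0.0, -1.601]
ft_force: [0.9, -0.2, 20.2]
opening: 0.167
```

move_arm(rows=[{"tx":0,"ty":0.05,"tz":0,"rx":0,"ry":0,"rz":0,"grip":0},{"tx":0,"ty":0,"tz":0,"rx":0,"ry":0,"rz":0,"grip":0},{"tx":0,"ty":0,"tz":0,"rx":0,"ry":0,"rz":0,"grip":0}])

```text
t: 39.33
eef_pos: [567.9, 74.2, 57.2]
tcp_rot: [-1.565, 0.0, -1.601]
ft_force: [-2.1, -0.8, 26.3]
opening: 0.164
```

Bottomed by force; release, lift, and look.

move_arm(rows=[{"tx":0,"ty":0,"tz":0,"rx":0,"ry":0,"rz":0,"grip":35},{"tx":0,"ty":0,"tz":0,"rx":0,"ry":0,"rz":0,"grip":35},{"tx":0,"ty":0,"tz":0,"rx":0,"ry":0,"rz":0,"grip":35},{"tx":0,"ty":-1.5,"tz":0,"rx":0,"ry":0,"rz":0,"grip":35},{"tx":0,"ty":-3,"tz":0,"rx":0,"ry":0,"rz":0,"grip":35},{"tx":0,"ty":-4,"tz":0,"rx":0,"ry":0,"rz":0,"grip":35},{"tx":0,"ty":-4,"tz":0,"rx":0,"ry":0,"rz":0,"grip":35},{"tx":0,"ty":-2.5,"tz":0,"rx":0,"ry":0,"rz":0,"grip":35},{"tx":0,"ty":0,"tz":0,"rx":0,"ry":0,"rz":0,"grip":35},{"tx":0,"ty":0,"tz":0,"rx":0,"ry":0,"rz":0,"grip":35}])

```text
t: 40.17
eef_pos: [566.0, 74.2, 205.4]
tcp_rot: [-1.569, -0.0, -1.601]
ft_force: [-0.1, 0.3, -0.6]
opening: 0.349
```

```bash
cat > chk.py <<'E'
from h import *
import sys
p,d,c=snap('wrist',sys.argv[1]); X=cloud(c,d); Z=X[...,2]
cv2.imwrite(f'pics/{sys.argv[1]}c.png',cv2.resize(p[100:300,150:440],None,fx=2.7,fy=2.7,interpolation=cv2.INTER_CUBIC))
for n,P in dict(p0=(561,-81.7),p1=(562.5,-21.7),p2=(565.6,74.1),p3=(567.3,134.1)).items():
    h=-.031; o=(X[...,:2]-P)@np.array([[np.cos(h),-np.sin(h)],[np.sin(h),np.cos(h)]])
    r=(abs(o[...,0])<13)&(abs(o[...,1])<6)&(Z>40); b1=(o[...,0]>17)&(o[...,0]<25)&(abs(o[...,1])<14)&(Z>15)&(Z<45); b2=(o[...,0]<-17)&(o[...,0]>-25)&(abs(o[...,1])<14)&(Z>15)&(Z<45)
    print(n,[ (int(m.sum()),np.round(np.median(Z[m]),1)) for m in (r,b1,b2) if m.sum()>10])
print('plate',np.median(Z[(abs(X[...,0]-564)<10)&(abs(X[...,1]-50)<5)]))
E
python3 chk.py w21; python3 g.py 461.6 -382.1 120 -1.034
```

```text
p0 [(275, np.float64(53.9)), (179, np.float64(34.1)), (113, np.float64(34.3))]
p1 [(272, np.float64(53.9)), (178, np.float64(34.1)), (115, np.float64(34.1))]
p2 [(284, np.float64(53.8)), (181, np.float64(34.0)), (109, np.float64(34.0))]
p3 [(175, np.float64(19.8)), (162, np.float64(19.7))]
plate 27.88269183960483
t 40.2 pos [565.4  74.2 204. ] yaw [-1.5714e+00 -1.0000e-04 -1.6012e+00] F [-0.3  0.1  0.3] op 0.348
rot [ 6.000e-04 -5.672e-01 -1.000e-04] rows 5.0
shift BEFORE rot cm [45.924  8.412 -8.987] AFTER rot [ 33.903   8.402 -32.258]
```

View pics/w21c.png

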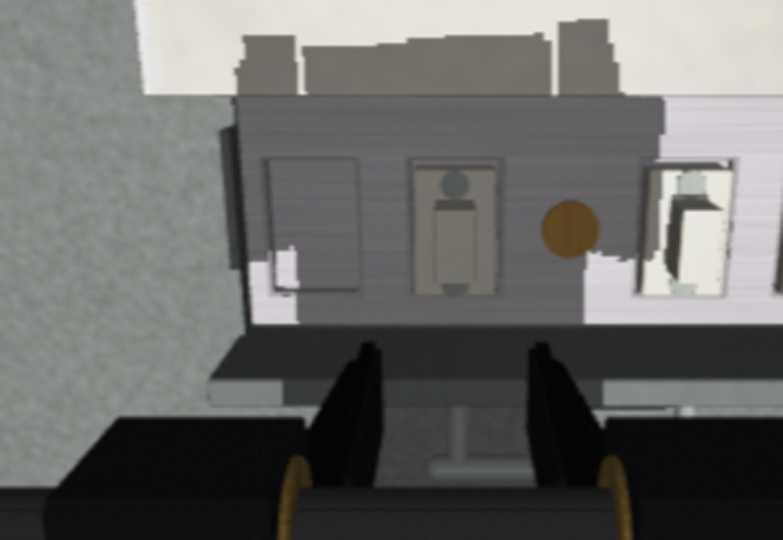

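move_arm(rows=[{"tx":2.5,"ty":0,"tz":-0.5,"rx":0,"ry":0,"rz":0,"grip":35},{"tx":4,"ty":0,"tz":-0.8,"rx":0,"ry":0,"rz":0,"grip":35},{"tx":4,"ty":0,"tz":-0.8,"rx":0,"ry":0,"rz":0,"grip":35},{"tx":4,"ty":0,"tz":-0.8,"rx":0,"ry":0,"rz":0,"grip":35},{"tx":4,"ty":0,"tz":-0.8,"rx":0,"ry":0,"rz":0,"grip":35},{"tx":4,"ty":0,"tz":-0.8,"rx":0,"ry":0,"rz":0,"grip":35},{"tx":4,"ty":0,"tz":-0.8,"rx":0,"ry":0,"rz":0,"grip":35},{"tx":4,"ty":0,"tz":-0.8,"rx":0,"ry":0,"rz":0,"grip":35},{"tx":4,"ty":0,"tz":-0.8,"rx":0,"ry":0,"rz":0,"grip":35},{"tx":4,"ty":0,"tz":-0.8,"rx":0,"ry":0,"rz":0,"grip":35}])

```text
t: 41.05
eef_pos: [475.8, -309.8, 202.6]
tcp_rot: [-1.573, 0.002, -1.601]
ft_force: [0.4, 0.1, 0.5]
opening: 0.35
```

move_arm(rows=[{"tx":4,"ty":0,"tz":-0.8,"rx":0,"ry":0,"rz":0,"grip":35},{"tx":3.4,"ty":0,"tz":-0.5,"rx":0,"ry":0,"rz":0,"grip":35},{"tx":0,"ty":1.6,"tz":0,"rx":0,"ry":-0.1134,"rz":0,"grip":35},{"tx":0,"ty":1.6,"tz":0,"rx":0,"ry":-0.1134,"rz":0,"grip":35},{"tx":0,"ty":1.6,"tz":0,"rx":0,"ry":-0.1134,"rz":0,"grip":35},{"tx":0,"ty":1.6,"tz":0,"rx":0,"ry":-0.1134,"rz":0,"grip":35},{"tx":0,"ty":1.6,"tz":0,"rx":0,"ry":-0.1134,"rz":0,"grip":35},{"tx":0,"ty":0,"tz":0,"rx":0,"ry":0,"rz":0,"grip":35},{"tx":0,"ty":0,"tz":0,"rx":0,"ry":0,"rz":0,"grip":35},{"tx":0,"ty":0,"tz":0,"rx":0,"ry":0,"rz":0,"grip":35}])

```text
t: 41.88
eef_pos: [461.9, -381.8, 124.4]
tcp_rot: [-1.571, 0.001, -1.038]
ft_force: [0.8, 0.3, 0.3]
opening: 0.351
```

```bash
python3 - <<'E'
from h import *
from ins import inserts
p,d,c=snap('wrist','w22'); inserts(p,d,c,(200,640,0,245))
E
python3 g.py 461.6 -382.1 36.5 -1.034
```

```text
[484  11] hue [ 46.  48. 188.] (659.7, -452.7, 60.5, 34.0, np.float64(-0.888)) (658.6, -451.4, 33.5, 16.4, np.float64(-0.892))
[434 142] hue [168. 174.  65.] (555.7, -483.6, 57.9, 34.0, np.float64(-1.44)) (555.7, -482.7, 33.0, 15.8, np.float64(-1.442))
[300 173] hue [127. 135. 137.] (461.9, -382.1, 54.7, 33.8, np.float64(0.533)) (462.7, -381.9, 30.6, 15.2, np.float64(0.525))
t 41.9 pos [ 462.1 -381.9  124.9] yaw [-1.5708e+00 -3.0000e-04 -1.0372e+00] F [-0.4 -0.2  0.1] op 0.354
rot [-0.     -0.0032  0.0003] rows 1.0
shift BEFORE rot cm [-0.012  8.843 -0.048] AFTER rot [-0.01   8.843 -0.047]
```

View pics/w22.png

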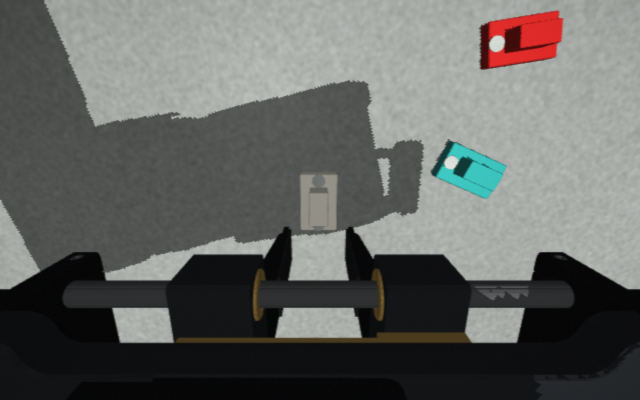

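move_arm(rows=[{"tx":0,"ty":1.5,"tz":0,"rx":0,"ry":0,"rz":0,"grip":35},{"tx":0,"ty":2.5,"tz":0,"rx":0,"ry":0,"rz":0,"grip":35},{"tx":0,"ty":2.3,"tz":0,"rx":0,"ry":0,"rz":0,"grip":35},{"tx":0,"ty":1.5,"tz":0,"rx":0,"ry":0,"rz":0,"grip":35},{"tx":0,"ty":0.9,"tz":0,"rx":0,"ry":0,"rz":0,"grip":35},{"tx":0,"ty":0,"tz":0,"rx":0,"ry":0,"rz":0,"grip":35},{"tx":0,"ty":0,"tz":0,"rx":0,"ry":0,"rz":0,"grip":35}])

```text
t: 42.52
eef_pos: [462.2, -382.1, 38.2]
tcp_rot: [-1.571, -0.001, -1.035]
ft_force: [1.3, -0.7, 1.1]
opening: 0.349
```

move_arm(rows=[{"tx":0,"ty":0.05,"tz":0,"rx":0,"ry":0,"rz":0,"grip":35},{"tx":0,"ty":0,"tz":0,"rx":0,"ry":0,"rz":0,"grip":0},{"tx":0,"ty":0,"tz":0,"rx":0,"ry":0,"rz":0,"grip":0},{"tx":0,"ty":0,"tz":0,"rx":0,"ry":0,"rz":0,"grip":0},{"tx":0,"ty":0,"tz":0,"rx":0,"ry":0,"rz":0,"grip":0}])

```text
t: 42.93
eef_pos: [462.1, -382.0, 37.7]
tcp_rot: [-1.571, -0.001, -1.034]
ft_force: [-0.3, 0.4, 4.2]
opening: 0.163
```

```bash
python3 g.py 567.9 134.1 160 -1.6016
```

```text
t 42.9 pos [ 462.1 -382.    37.7] yaw [-1.5706e+00 -9.0000e-04 -1.0343e+00] F [-0.3  0.4  4.2] op 0.163
rot [-4.000e-04  5.673e-01  9.000e-04] rows 5.0
shift BEFORE rot cm [-38.94  -12.26   35.478] AFTER rot [-51.913 -12.23    8.988]
```

move_arm(rows=[{"tx":0,"ty":-2,"tz":0,"rx":0,"ry":0,"rz":0,"grip":0},{"tx":0,"ty":-3,"tz":0,"rx":0,"ry":0.1134,"rz":0,"grip":0},{"tx":0,"ty":-3,"tz":0,"rx":0,"ry":0.1134,"rz":0,"grip":0},{"tx":0,"ty":-3,"tz":0,"rx":0,"ry":0.1134,"rz":0,"grip":0},{"tx":0,"ty":-1.2,"tz":0,"rx":0,"ry":0.1134,"rz":0,"grip":0},{"tx":0,"ty":0,"tz":0,"rx":0,"ry":0.1134,"rz":0,"grip":0},{"tx":-3,"ty":0,"tz":0.5,"rx":0,"ry":0,"rz":0,"grip":0},{"tx":-4,"ty":0,"tz":0.7,"rx":0,"ry":0,"rz":0,"grip":0},{"tx":-4,"ty":0,"tz":0.7,"rx":0,"ry":0,"rz":0,"grip":0},{"tx":-4,"ty":0,"tz":0.7,"rx":0,"ry":0,"rz":0,"grip":0}])

```text
t: 43.77
eef_pos: [492.2, -231.2, 159.2]
tcp_rot: [-1.571, -0.0, -1.602]
ft_force: [0.9, -0.5, -0.1]
opening: 0.167
```

move_arm(rows=[{"tx":-4,"ty":0,"tz":0.7,"rx":0,"ry":0,"rz":0,"grip":0},{"tx":-4,"ty":0,"tz":0.7,"rx":0,"ry":0,"rz":0,"grip":0},{"tx":-4,"ty":0,"tz":0.7,"rx":0,"ry":0,"rz":0,"grip":0},{"tx":-4,"ty":0,"tz":0.7,"rx":0,"ry":0,"rz":0,"grip":0},{"tx":-4,"ty":0,"tz":0.7,"rx":0,"ry":0,"rz":0,"grip":0},{"tx":-4,"ty":0,"tz":0.7,"rx":0,"ry":0,"rz":0,"grip":0},{"tx":-4,"ty":0,"tz":0.7,"rx":0,"ry":0,"rz":0,"grip":0},{"tx":-4,"ty":0,"tz":0.7,"rx":0,"ry":0,"rz":0,"grip":0},{"tx":-3.5,"ty":0,"tz":0.6,"rx":0,"ry":0,"rz":0,"grip":0},{"tx":-1.4,"ty":0,"tz":0.19,"rx":0,"ry":0,"rz":0,"grip":0}])

```text
t: 44.6
eef_pos: [567.8, 138.1, 159.2]
tcp_rot: [-1.57, 0.001, -1.598]
ft_force: [-0.2, -1.0, -1.0]
opening: 0.164
```

move_arm(rows=[{"tx":0,"ty":1.5,"tz":0,"rx":0,"ry":0,"rz":0,"grip":0},{"tx":0,"ty":3,"tz":0,"rx":0,"ry":0,"rz":0,"grip":0},{"tx":0,"ty":2.5,"tz":0,"rx":0,"ry":0,"rz":0,"grip":0},{"tx":0,"ty":1,"tz":0,"rx":0,"ry":0,"rz":0,"grip":0},{"tx":0,"ty":0,"tz":0,"rx":0,"ry":0,"rz":0,"grip":0},{"tx":0,"ty":0,"tz":0,"rx":0,"ry":0,"rz":0,"grip":0},{"tx":0,"ty":0,"tz":0,"rx":0,"ry":0,"rz":0,"grip":0}])

```text
t: 45.18
eef_pos: [568.2, 134.0, 80.4]
tcp_rot: [-1.569, 0.0, -1.602]
ft_force: [-0.7, -0.2, 0.1]
opening: 0.165
```

```bash
python3 g.py 567.9 134.1 57.7 -1.6016; python3 - <<'E'
from h import *
p,d,c=snap('wrist','w23')
cv2.imwrite('pics/w23c.png',cv2.resize(p[100:300,200:440],None,fx=3.3,fy=3,interpolation=cv2.INTER_CUBIC))
E
```

```text
t 45.2 pos [568.2 134.   80.4] yaw [-1.5691e+00  1.0000e-04 -1.6016e+00] F [-0.7 -0.2  0.1] op 0.165
rot [-0.0017  0.     -0.0001] rows 1.0
shift BEFORE rot cm [-0.012  2.271 -0.037] AFTER rot [-0.012  2.271 -0.033]
```

View pics/w23c.png

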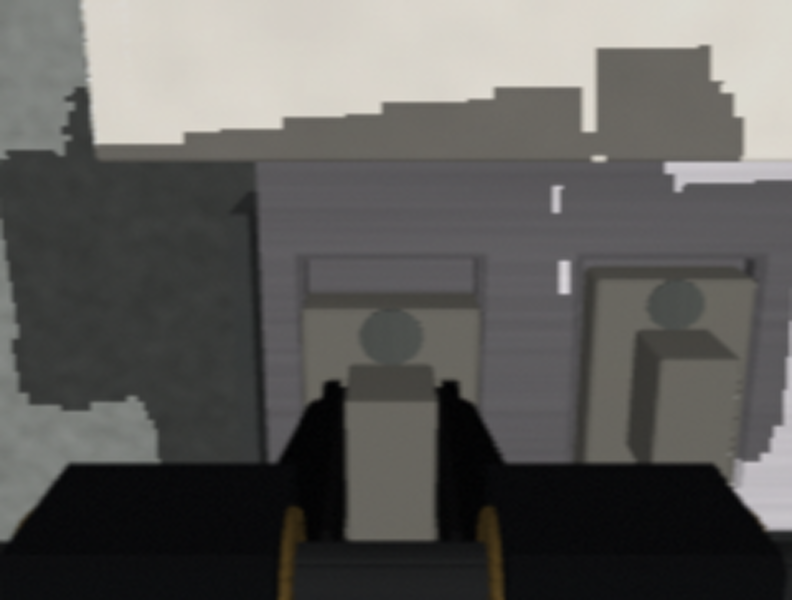

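move_arm(rows=[{"tx":0,"ty":0.8,"tz":0,"rx":0,"ry":0,"rz":0,"grip":0},{"tx":0,"ty":0.5,"tz":0,"rx":0,"ry":0,"rz":0,"grip":0},{"tx":0,"ty":0.2,"tz":0,"rx":0,"ry":0,"rz":0,"grip":0},{"tx":0,"ty":0,"tz":0,"rx":0,"ry":0,"rz":0,"grip":0}])

```text
t: 45.57
eef_pos: [568.1, 134.2, 64.1]
tcp_rot: [-1.569, 0.0, -1.601]
ft_force: [2.3, 0.0, -1.1]
opening: 0.167
```

move_arm(rows=[{"tx":0,"ty":0.2,"tz":0,"rx":0,"ry":0,"rz":0,"grip":0},{"tx":0,"ty":0.2,"tz":0,"rx":0,"ry":0,"rz":0,"grip":0},{"tx":0,"ty":0,"tz":0,"rx":0,"ry":0,"rz":0,"grip":0}])

```text
t: 45.82
eef_pos: [567.7, 134.2, 59.7]
tcp_rot: [-1.571, -0.0, -1.601]
ft_force: [3.1, 0.3, -0.9]
opening: 0.166
```

move_arm(rows=[{"tx":0,"ty":0.1,"tz":0,"rx":0,"ry":0,"rz":0,"grip":0},{"tx":0,"ty":0.1,"tz":0,"rx":0,"ry":0,"rz":0,"grip":0},{"tx":0,"ty":0,"tz":0,"rx":0,"ry":0,"rz":0,"grip":0}])

```text
t: 46.07
eef_pos: [567.6, 134.2, 58.0]
tcp_rot: [-1.571, -0.0, -1.601]
ft_force: [3.2, 0.6, -0.1]
opening: 0.164
```

move_arm(rows=[{"tx":0,"ty":0.1,"tz":0,"rx":0,"ry":0,"rz":0,"grip":0},{"tx":0,"ty":0,"tz":0,"rx":0,"ry":0,"rz":0,"grip":0}])

```text
t: 46.23
eef_pos: [567.6, 134.2, 57.8]
tcp_rot: [-1.57, -0.0, -1.601]
ft_force: [-1.0, -1.0, 9.2]
opening: 0.166
```

move_arm(rows=[{"tx":0,"ty":0,"tz":0,"rx":0,"ry":0,"rz":0,"grip":35},{"tx":0,"ty":0,"tz":0,"rx":0,"ry":0,"rz":0,"grip":35},{"tx":0,"ty":0,"tz":0,"rx":0,"ry":0,"rz":0,"grip":35},{"tx":0,"ty":-1.5,"tz":0,"rx":0,"ry":0,"rz":0,"grip":35},{"tx":0,"ty":-3,"tz":0,"rx":0,"ry":0,"rz":0,"grip":35},{"tx":0,"ty":-4,"tz":0,"rx":0,"ry":0,"rz":0,"grip":35},{"tx":0,"ty":-4,"tz":0,"rx":0,"ry":0,"rz":0,"grip":35},{"tx":0,"ty":-2.5,"tz":0,"rx":0,"ry":0,"rz":0,"grip":35},{"tx":0,"ty":0,"tz":0,"rx":0,"ry":0,"rz":0,"grip":35},{"tx":0,"ty":0,"tz":0,"rx":0,"ry":0,"rz":0,"grip":35}])

```text
t: 47.07
eef_pos: [567.6, 134.2, 208.0]
tcp_rot: [-1.569, 0.0, -1.601]
ft_force: [-0.1, -1.2, -1.2]
opening: 0.352
```

```bash
python3 chk.py w24; python3 g.py 436 29 206 -1.6016; python3 - <<'E'
from h import *
snap('top','t24')
E
```

```text
p0 [(264, np.float64(53.9)), (180, np.float64(34.1)), (109, np.float64(34.2))]
p1 [(259, np.float64(54.0)), (189, np.float64(34.0)), (110, np.float64(34.1))]
p2 [(268, np.float64(53.9)), (179, np.float64(34.1)), (103, np.float64(34.1))]
p3 [(285, np.float64(53.8)), (192, np.float64(33.9)), (102, np.float64(34.0))]
plate 27.733848512211665
t 47.1 pos [567.1 134.1 206.6] yaw [-1.5714e+00 -2.0000e-04 -1.6012e+00] F [-1.   0.1  0. ] op 0.349
rot [0.0006 0.0004 0.0002] rows 1.0
shift BEFORE rot cm [ 10.907   0.074 -12.782] AFTER rot [ 10.913   0.065 -12.777]
```

View pics/w24c.png

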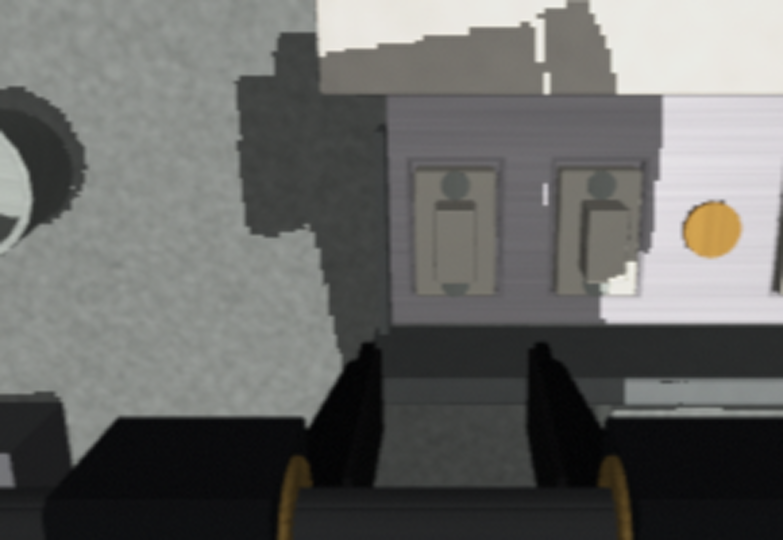

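View pics/t24.png

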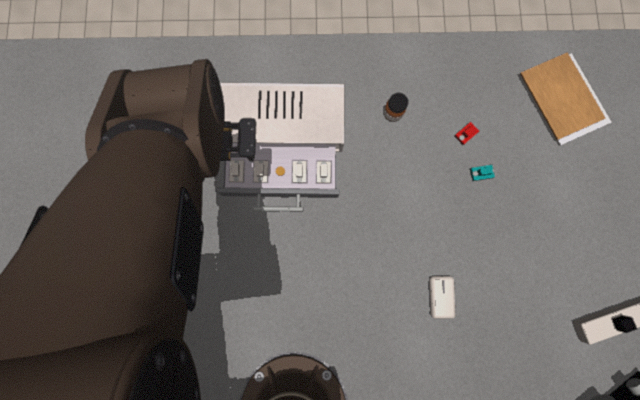

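move_arm(rows=[{"tx":2,"ty":0,"tz":-2.3,"rx":0,"ry":0,"rz":0,"grip":0},{"tx":2.5,"ty":0,"tz":-3,"rx":0,"ry":0,"rz":0,"grip":0},{"tx":2.5,"ty":0,"tz":-3,"rx":0,"ry":0,"rz":0,"grip":0},{"tx":2.5,"ty":0,"tz":-3,"rx":0,"ry":0,"rz":0,"grip":0},{"tx":1.4,"ty":0,"tz":-1.5,"rx":0,"ry":0,"rz":0,"grip":0},{"tx":0,"ty":0,"tz":0,"rx":0,"ry":0,"rz":0,"grip":0},{"tx":0,"ty":0,"tz":0,"rx":0,"ry":0,"rz":0,"grip":0},{"tx":0,"ty":0,"tz":0,"rx":0,"ry":0,"rz":0,"grip":0}])

```text
t: 47.83
eef_pos: [436.8, 29.3, 206.5]
tcp_rot: [-1.572, 0.0, -1.602]
ft_force: [0.3, 0.1, 0.5]
opening: 0.004
```

```bash
python3 g.py 436 29 54 -1.6016; python3 - <<'E'
from h import *
snap('wrist','w25')
E
```

```text
t 47.8 pos [436.8  29.3 206.5] yaw [-1.5717  0.     -1.6016] F [0.3 0.1 0.5] op 0.004
rot [ 0.0009  0.     -0.    ] rows 1.0
shift BEFORE rot cm [ 0.028 15.247 -0.061] AFTER rot [ 0.028 15.246 -0.075]
```

View pics/w25.png

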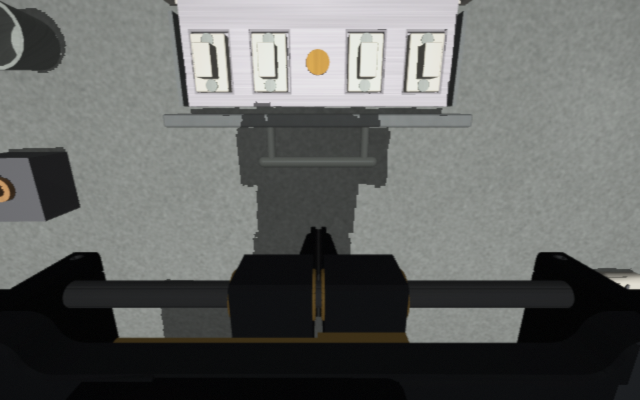

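move_arm(rows=[{"tx":0,"ty":2,"tz":0,"rx":0,"ry":0,"rz":0,"grip":0},{"tx":0,"ty":4,"tz":0,"rx":0,"ry":0,"rz":0,"grip":0},{"tx":0,"ty":4,"tz":0,"rx":0,"ry":0,"rz":0,"grip":0},{"tx":0,"ty":3.2,"tz":0,"rx":0,"ry":0,"rz":0,"grip":0},{"tx":0,"ty":2,"tz":0,"rx":0,"ry":0,"rz":0,"grip":0},{"tx":0,"ty":0,"tz":0,"rx":0,"ry":0,"rz":0,"grip":0},{"tx":0,"ty":0,"tz":0.5,"rx":0,"ry":0,"rz":0,"grip":0},{"tx":0,"ty":0,"tz":0.5,"rx":0,"ry":0,"rz":0,"grip":0},{"tx":0,"ty":0,"tz":0.5,"rx":0,"ry":0,"rz":0,"grip":0}])

```text
t: 48.63
eef_pos: [452.3, 28.9, 56.2]
tcp_rot: [-1.569, -0.0, -1.601]
ft_force: [-2.9, -0.0, -2.6]
opening: 0.004
```

move_arm(rows=[{"tx":0,"ty":0,"tz":0.7,"rx":0,"ry":0,"rz":0,"grip":0},{"tx":0,"ty":0,"tz":1,"rx":0,"ry":0,"rz":0,"grip":0},{"tx":0,"ty":0,"tz":1,"rx":0,"ry":0,"rz":0,"grip":0},{"tx":0,"ty":0,"tz":1,"rx":0,"ry":0,"rz":0,"grip":0},{"tx":0,"ty":0,"tz":1,"rx":0,"ry":0,"rz":0,"grip":0},{"tx":0,"ty":0,"tz":1,"rx":0,"ry":0,"rz":0,"grip":0},{"tx":0,"ty":0,"tz":1,"rx":0,"ry":0,"rz":0,"grip":0}])

```text
t: 49.22
eef_pos: [519.4, 26.5, 55.2]
tcp_rot: [-1.571, -0.0, -1.601]
ft_force: [-4.2, 0.2, 2.6]
opening: 0.005
```

move_arm(rows=[{"tx":0,"ty":0,"tz":1,"rx":0,"ry":0,"rz":0,"grip":0},{"tx":0,"ty":0,"tz":1,"rx":0,"ry":0,"rz":0,"grip":0},{"tx":0,"ty":0,"tz":0.8,"rx":0,"ry":0,"rz":0,"grip":0},{"tx":0,"ty":0,"tz":0.5,"rx":0,"ry":0,"rz":0,"grip":0},{"tx":0,"ty":0,"tz":0.3,"rx":0,"ry":0,"rz":0,"grip":0},{"tx":0,"ty":0,"tz":0,"rx":0,"ry":0,"rz":0,"grip":0}])

```text
t: 49.72
eef_pos: [555.0, 25.5, 55.0]
tcp_rot: [-1.57, -0.0, -1.601]
ft_force: [-0.4, 0.7, -0.1]
opening: 0.004
```

move_arm(rows=[{"tx":0,"ty":0,"tz":0.2,"rx":0,"ry":0,"rz":0,"grip":0},{"tx":0,"ty":0,"tz":0.2,"rx":0,"ry":0,"rz":0,"grip":0},{"tx":0,"ty":0,"tz":0,"rx":0,"ry":0,"rz":0,"grip":0}])

```text
t: 49.97
eef_pos: [558.2, 25.4, 55.0]
tcp_rot: [-1.571, -0.0, -1.601]
ft_force: [-1.1, -0.3, -0.0]
opening: 0.007
```

move_arm(rows=[{"tx":0,"ty":0,"tz":0.2,"rx":0,"ry":0,"rz":0,"grip":0},{"tx":0,"ty":0,"tz":0.1,"rx":0,"ry":0,"rz":0,"grip":0},{"tx":0,"ty":0,"tz":0,"rx":0,"ry":0,"rz":0,"grip":0}])

```text
t: 50.22
eef_pos: [559.1, 25.4, 54.9]
tcp_rot: [-1.576, -0.0, -1.601]
ft_force: [-11.9, -1.4, 6.5]
opening: 0.006
```

move_arm(rows=[{"tx":0,"ty":0,"tz":0.2,"rx":0,"ry":0,"rz":0,"grip":0},{"tx":0,"ty":0,"tz":0,"rx":0,"ry":0,"rz":0,"grip":0}])

```text
t: 50.38
eef_pos: [559.3, 25.4, 54.9]
tcp_rot: [-1.58, -0.0, -1.601]
ft_force: [-19.2, -1.3, 13.5]
opening: 0.005
```

move_arm(rows=[{"tx":0,"ty":0,"tz":-0.5,"rx":0,"ry":0,"rz":0,"grip":0},{"tx":0,"ty":0,"tz":-2,"rx":0,"ry":0,"rz":0,"grip":0},{"tx":0,"ty":0,"tz":-3,"rx":0,"ry":0,"rz":0,"grip":0},{"tx":0,"ty":0,"tz":-4,"rx":0,"ry":0,"rz":0,"grip":0},{"tx":0,"ty":-2,"tz":-3,"rx":0,"ry":0,"rz":0,"grip":0},{"tx":0,"ty":-4,"tz":0,"rx":0,"ry":0,"rz":0,"grip":0},{"tx":0,"ty":-4,"tz":0,"rx":0,"ry":0,"rz":0,"grip":0},{"tx":0,"ty":-4,"tz":0,"rx":0,"ry":0,"rz":0,"grip":0},{"tx":0,"ty":0,"tz":0,"rx":0,"ry":0,"rz":0,"grip":0},{"tx":0,"ty":0,"tz":0,"rx":0,"ry":0,"rz":0,"grip":0}])

```text
t: 51.22
eef_pos: [439.3, 29.0, 197.2]
tcp_rot: [-1.565, -0.0, -1.601]
ft_force: [-0.2, 0.6, 0.2]
opening: 0.005
```

```bash
python3 - <<'E'
from h import *
p,d,c=snap('wrist','w26');print(env.state()['eef_pos'])
# panel top edges & handle at image
X=cloud(c,d); Z=X[...,2]
m=(abs(Z-70)<2)&(X[...,1]>-100)&(X[...,1]<150)&(X[...,0]<640); q=X[m]; h=-.031
o=q[:,0]*np.cos(h)+(q[:,1]-26)*np.sin(h); print('panel x',np.percentile(o,[2,50,98]))
m=(Z>74)&(Z<79)&(X[...,1]>-100)&(X[...,1]<150); q=X[m]; o=q[:,0]*np.cos(h)+(q[:,1]-26)*np.sin(h); print('roof front',np.percentile(o,1))
snap('scene','s26'); snap('top','t26')
E
```

```text
[438.59142504  29.06558372 195.71242734]Traceback (most recent call last):
  File "<stdin>", line 6, in <module>
    return _quantile_unchecked(
        a, q, axis, out, overwrite_input, method, keepdims, weights)
    return _ureduce(a,
                    func=_quantile_ureduce_func,
    ...<5 lines>...
                    overwrite_input=overwrite_input,
                    method=method)
    r = func(a, **kwargs)
    result = _quantile(arr,
                       quantiles=q,
    ...<2 lines>...
                       out=out,
                       weights=wgt)
    slices_having_nans = np.isnan(arr[-1, ...])
                                  ~~~^^^^^^^^^
IndexError: index -1 is out of bounds for axis 0 with size 0
```

View pics/w26.png

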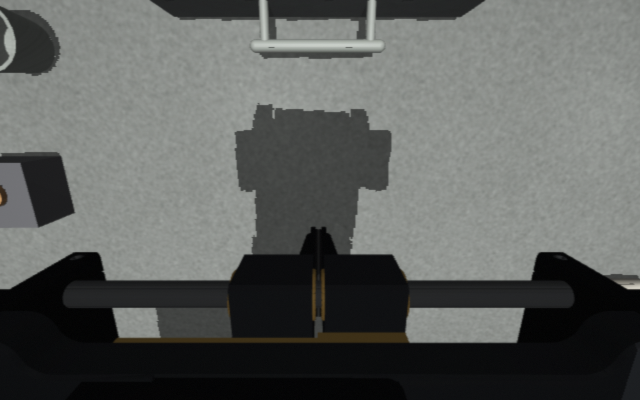

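move_arm(rows=[{"tx":0,"ty":-3,"tz":1,"rx":0,"ry":0,"rz":0,"grip":0},{"tx":0,"ty":-3,"tz":3,"rx":0,"ry":0,"rz":0,"grip":0},{"tx":0,"ty":-3,"tz":3,"rx":0,"ry":0,"rz":0,"grip":0},{"tx":0,"ty":0,"tz":2,"rx":0,"ry":0,"rz":0,"grip":0},{"tx":0,"ty":0,"tz":0,"rx":0,"ry":0,"rz":0,"grip":0},{"tx":0,"ty":0,"tz":0,"rx":0,"ry":0,"rz":0,"grip":0}])

```text
t: 51.77
eef_pos: [527.2, 26.4, 282.0]
tcp_rot: [-1.574, 0.0, -1.601]
ft_force: [-1.5, -0.3, -0.2]
opening: 0.006
```

```bash
python3 - <<'E'
from h import *
p,d,c=snap('wrist','w27');print(env.state()['eef_pos'],env.state()['t'])
snap('top','t27'); ps,_,_=snap('scene','s27')
cv2.imwrite('pics/s27c.png',cv2.resize(ps[140:300,150:470],None,fx=2.5,fy=2.5,interpolation=cv2.INTER_CUBIC))
E
```

```text
[526.42310757  26.42550631 281.98864862] 51.8167
```

View pics/w27.png

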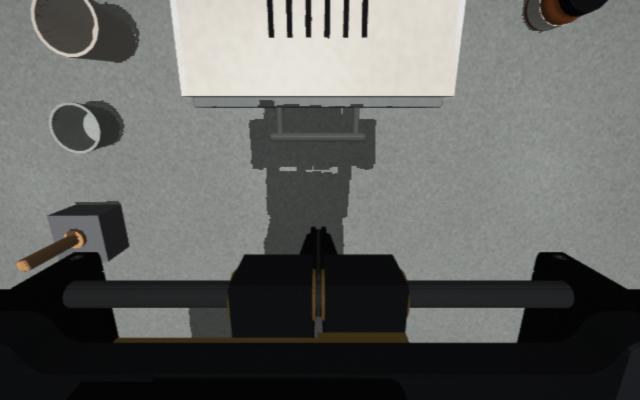

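View pics/s27c.png

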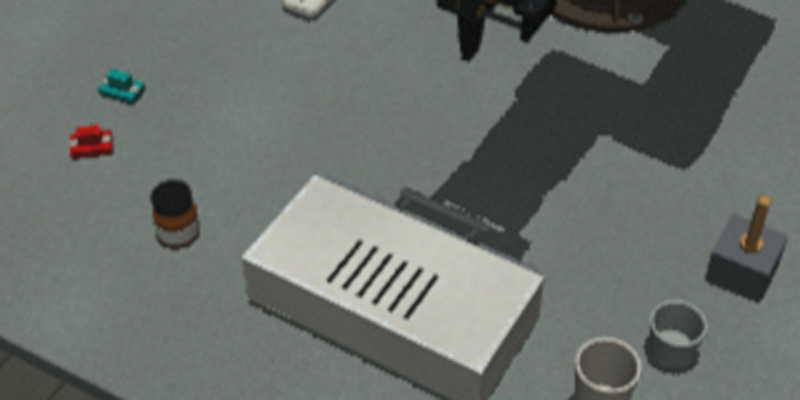

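```bash
python3 - <<'E'
from h import *
p,d,c=load('w27')
print('handle axis',onz(c,[(318,136)],57),'roof front',onz(c,[(318,96.5)],76),'panel front top',onz(c,[(200,107.5),(430,107.5)],70))
X=cloud(c,d); Z=X[...,2]; m=abs(Z-70)<2.5
for u in (210,240,410,430):
    r=[(v,X[v,u].round(1).tolist()) for v in range(92,112)]; print(u,[a for a in r if a[0]%3==0][:7])
E
```

```text
handle axis [[576.92934691  25.25671534  57.        ]] roof front [[622.44263791  23.88534868  76.        ]] panel front top [[ 614.73899783  161.57069222   70.        ]
 [ 606.60712033 -106.17799218   70.        ]]
210 [(93, [630.0, 146.3, 74.4]), (96, [627.1, 148.6, 69.0]), (99, [623.7, 148.5, 70.5]), (102, [620.4, 148.7, 71.2]), (105, [617.2, 149.6, 70.0]), (108, [615.1, 174.5, -0.6]), (111, [611.1, 175.1, -0.9])]
240 [(93, [628.9, 112.0, 75.5]), (96, [626.0, 113.8, 69.5]), (99, [622.7, 113.8, 70.9]), (102, [619.4, 114.4, 70.0]), (105, [616.1, 114.6, 70.6]), (108, [613.8, 132.9, -1.5]), (111, [609.8, 133.3, -1.2])]
410 [(93, [623.0, -80.3, 75.7]), (96, [620.0, -81.8, 71.1]), (99, [616.7, -82.1, 70.7]), (102, [613.4, -82.5, 70.3]), (105, [610.1, -82.8, 69.9]), (108, [606.6, -103.4, 0.8]), (111, [602.6, -104.2, -1.0])]
430 [(93, [622.4, -103.3, 74.6]), (96, [619.4, -105.6, 69.0]), (99, [616.0, -105.4, 70.1]), (102, [612.7, -105.6, 70.2]), (105, [609.4, -106.2, 69.4]), (108, [605.8, -131.4, 0.3]), (111, [601.7, -131.7, 0.1])]
```

```bash
python3 -c "
from cell import env
print(env.job_done())"
```

```text
the job is handed in; nothing more can be done
None
```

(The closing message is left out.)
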